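Set up a panel for drilling

TASK

Set up the small plywood panel for drilling: on the base board, lay the wide bearer centred on the square pad and the narrow bearer centred on the round pad, both square across the board, and set the backing block on the pencil cross in the middle of the board, its long side parallel to the bearers. Then lay the panel flat on both bearers, lengthwise along the board with its centre over the backing block, and stand the iron weight, knob up, on the panel right above the middle of the wide bearer. Let go of everything and leave the pencil block and the log offcut where they stand.

Things in the scene. Friction and masses are not known exactly. Their poses are not given: they have to be found in the camera images.
- base_board: Fixed wooden base board lying flat on the bench, 110 (x) x 220 (y) x 9 mm high, with a thin pencil cross drawn at the middle of its top. Origin: centre of its underside, on the bench. Its y axis runs along its length, x across it, z up; it may be turned by up to about 20 degrees. It does not move when pushed.
- square_pad: Square dark rubber pad, 56 x 56 x 3 mm, fixed on the base board's top, 62 mm from the board's middle along its length; at one end or the other. Origin: centre of its underside (9 mm above the bench); its top is 12 mm above the bench.
- round_pad: Round dark rubber pad, 56 mm diameter, 3 mm thick, fixed on the base board's top, 62 mm from the board's middle, at the other end from the square pad. Origin: centre of its underside (9 mm above the bench); its top is 12 mm above the bench.
- wide_bearer: Loose pale wooden bar, 80 (x) x 40 (y) x 25 mm high, lying flat on the bench; 45 g. Origin: centre of its underside; x along its length, z up. The wider of the two bearers.
- narrow_bearer: Loose pale wooden bar, 80 (x) x 20 (y) x 25 mm high, lying on the bench; 25 g. Origin: centre of its underside; x along its length, z up. As long and as high as the wide bearer, half as wide.
- backing_block: Loose dark wooden block, 50 (x) x 36 (y) x 26 mm high, lying on the bench; 35 g. Origin: centre of its underside; x along its longer side, z up. On the base board its top stays 2 mm below the tops of the bearers on their pads.
- panel: Loose plywood panel, 180 (x) x 60 (y) x 12 mm thick, lying flat on the bench with a thin pencil cross at the middle of its top; about 90 g (varies by a quarter). Origin: centre of its underside; x along its length, z up.
- weight: Loose dark iron weight standing upright, about 0.28 kg (varies by a quarter), round: foot 50 mm diameter and 14 mm high, tapering to a neck of 18 mm diameter, then a cylindrical knob of 24 mm diameter from 32 mm up to its flat top at 50 mm. Origin: centre of its underside; z up through the knob.
- log_offcut: Bystander, not to be moved: short round log offcut with dark bark and pale end, standing on end, 50 mm diameter, 55 mm high, loose. Origin: centre of its underside.
- pencil_block: Bystander, not to be moved: pale wooden block 60 (x) x 90 (y) x 50 mm high with five short pencils standing in it, up to 120 mm high in all, loose, beyond the base board. Origin: centre of its underside.
Not all that is in view belongs to the job. Several things look just like the weight: the one meant starts farthest from the robot's base. Of the things that look like the backing_block, the larger one is meant.

How it is judged:
At the end, for the whole second after the job is handed in: Bearers on their pads, block on the board's middle (12 mm, 0.17 rad from straight across); panel flat on both bearers over the board's middle (12 mm, 0.14 rad); weight upright on the panel, 15 mm or less from above the wide bearer's centre; heights within 3 mm; all at rest (horizontal distance between wide_bearer and square_pad below 0.012 m and z of wide_bearer in the frame of base_board between 0.009 and 0.015 m and angle between the x axis of each of wide_bearer, narrow_bearer, backing_block and the x axis of base_board, either way round below 0.17 rad and angle between each of wide_bearer, narrow_bearer, backing_block, weight's own z axis and vertical below 0.08 rad and horizontal distance between narrow_bearer and round_pad below 0.012 m and z of narrow_bearer in the frame of base_board between 0.009 and 0.015 m and horizontal distance between each of backing_block, panel and base_board below 0.012 m and z of backing_block in the frame of base_board between 0.006 and 0.012 m and z of panel in the frame of base_board between 0.034 and 0.04 m and angle between the x axis of panel and the y axis of base_board, either way round below 0.14 rad and angle between panel's own z axis and vertical below 0.06 rad and horizontal distance between weight and wide_bearer below 0.015 m and z of weight in the frame of base_board between 0.046 and 0.052 m and linear speed of each of wide_bearer, narrow_bearer, backing_block, panel, weight below 0.02 m/s and angular speed of each of wide_bearer, narrow_bearer, backing_block, panel, weight below 0.2 rad/s); the robot touches nothing.
It fails at once if the log offcut is moved by more than 15 mm (distance of log_offcut from where it was at the start of the episode above 0.015 m).
It fails at once if the pencil block is moved by more than 15 mm (distance of pencil_block from where it was at the start of the episode above 0.015 m).
It also fails if it takes over 136 s, if anything falls off the work surface, if the arm or the gripper's body presses on something with over 40 N, if the wrist force passes 120 N, or if a joint passes its speed limit or range.

ROBOT

A 6-joint arm with a two-finger parallel gripper is mounted at the origin on the work surface. World frame = base frame: x ahead of the robot, y to its left, z up, the work surface at z = 0. Lengths are in m, angles in rad, forces in N, time in s.
With the tool pointing down it reaches from about 0.275 to 0.875 m from the base axis. Payload 12.5 kg.
Tool frame: the origin (TCP) lies on the centre line of the jaws, within the pads' length; the fingertips stand bot.tip_extent ahead of it and the grasp point (between the pads) lies 6 mm ahead of it (bot.tip_extent is the distance from the TCP to the fingertips, in m); z points along the fingers, y is the line along which they close (so a half turn about z gives the same grasp; the last joint's range is limited). The gripper opens to 85 mm and grips with 20 to 120 N. Pads are 22 mm wide; open, the fingers measure 114 mm over their backs; the gripper's body (76 mm by 85 mm) begins 54 mm behind the grasp point. The pads swing forward as they close: fully open they stand 13 mm farther back than shut.
Start: joints at [-1.383, 0.351, 1.652, -0, 1.139, -0.085], TCP at [0.148, -0.53, 0.256] pointing down, gripper open.
Joint ranges: [-2.75, 2.75], [-0.79, 2.1], [0.01, 2.65], [-1.57, 4.71], [0.07, 3.14], [-2.87, 2.87]. Speed limits (rad/s): [2.22, 2.22, 2.79, 3.14, 3.14, 3.14].

INTERFACE

Orientations are given as a rotation vector (axis times angle).
In Python, from plant import observe, cams, job, finder, bot gives the robot as it stands. The module is installed in compiled form; this text tells all that it offers.
- The arm moves only by the tool move_arm, never from a script. Its argument "series" is a list of rows, each a list of 2 entries, a list of its own where there are three numbers: the shift along the tool's x, y, z in cm, then the turn, a rotation vector about the tool's x, y, z in rad. A call has 1 to 5 rows; each row shifts and turns the commanded pose from where the row before left it, along the tool's axes as they then stand; what a row does not reach is not made up. A row lasts 1/12 s, in which the tool goes at most 41.7 mm and 7.16 degrees, less where a joint would pass 70% of its speed; a pose out of reach is approached as far as the arm can. A call with a gripper value outside its range is refused whole. "gripper" is the opening, from 0 (shut) to 1 (fully open), set as the call begins (left out, the last holds). The fingers move at their own pace and stop on an object; the grip force is fixed at half the most. Time passes only in rows, so rows that do not move let the fingers close. It gives the time, the measured TCP pose, the force, the opening and the grip force at its end, in the units of the state.
- observe(): the state, without advancing time (a new reading comes with each control period).
- cams.snapshot(name): name is "scene" or "top"; returns a dict with "color" (384x512x3 uint8, red, green, blue), "fx", "fy", "cx", "cy" (pixels), "R" (3x3) and "t" (3): a world point X has camera coordinates R X + t. Camera axes: x right, y down, z forward; pixel columns grow to the right and rows downward; lengths in m; the calibration is good to about 2 mm. A picture is of the moment at which its call begins. There is no depth.
- job.close_job(): hands the job in; it is judged then, once.
Trained networks look in a picture, given as the dict that the camera call returned (one of the last four; its "shot" number tells which), for a name from the list of things; names that differ only in an ending like _2 or _b are one class to them, and where a whole thing is asked for, a point or a joint stands for the part that bears it (a point fixed in the world has none). Each returns a list of dicts, best first, with "conf" (0 to 1); they miss things now and then, are a little off and sometimes report something else, mostly with a low value. They report only what shows in the picture. A call takes as long as a camera call. They do not tell look-alikes from the thing itself.
- finder.find_in(picture, label): "at" ([x, y, z] in m, in world coordinates, good to about 4 mm: the middle of the surface that is visible of it).
- finder.landmark_of(picture, label): "at" ([x, y, z] in m, in world coordinates, good to about 4 mm: a listed point, or the origin of a listed thing).
The state is a dict: "clock": time; "joint_positions": joint angles; "joint_velocities": joint speeds; "effort": joint torques, N m; "ee_pos": TCP position; "orientation": TCP orientation; "contact_force": force on the tool from outside, world axes, zero at the start; "moment": the same for the moment, N m; "opening": opening from 0.0 (shut) to 1.0 (fully open); "grasp_force": force on a finger pad.
Only numpy, scipy, OpenCV 4.12 (cv2) and the standard library are available. Lean on these libraries where they do the work, as an engineer would, in place of code of your own. Each camera call takes 0.05 s, during which the arm holds its last target. There are 200 camera calls.

## Working session

There is one attempt and no reset: what is moved stays moved. The work goes in short steps, Python scripts to look and compute and a tool call to move; the robot and the scene stay as the last step left them, time stands still between calls to the robot, and variables do not carry over. Pictures are saved under pics/ and viewed, at most 14 in all, crops included, and the job is handed in when it is done.

Besides the shell and the picture viewer there is one more tool, called after "Request:" as name(argument=value, ...), one argument or row to a line, values as JSON. move_arm: Moves the arm, as the interface text tells. Its arguments: {"type":"object","properties":{"series":{"type":"array","items":{"type":"array"}},"gripper":{"type":"number"}},"required":["series"]}

```bash
mkdir -p pics; ls
cat > a.py <<'E'
from plant import observe, cams, job, finder, bot
import cv2, numpy as np
s=observe(); print({k:np.round(v,3).tolist() for k,v in s.items()}, bot.tip_extent)
for n in("scene","top"):
    p=cams.snapshot(n); cv2.imwrite(f"pics/{n}0.png",cv2.resize(p["color"][...,::-1],(800,600),interpolation=cv2.INTER_CUBIC))
    print(n,{k:np.round(p[k],3).tolist() for k in("fx","fy","cx","cy","R","t")})
    for l in "base_board square_pad round_pad wide_bearer narrow_bearer backing_block panel weight log_offcut pencil_block".split():
        print(l,[(np.round(d["at"],3).tolist(),round(d["conf"],2)) for d in finder.landmark_of(p,l)])
E
python3 a.py
```

```text
pics
{'clock': 0.0, 'joint_positions': [-1.383, 0.351, 1.652, -0.0, 1.139, -0.085], 'joint_velocities': [0.001, -0.001, -0.001, 0.001, 0.0, 0.001], 'effort': [0.002, -50.61, -29.141, 0.0, 0.004, 0.0], 'ee_pos': [0.148, -0.529, 0.256], 'orientation': [-3.111, -0.427, 0.0], 'contact_force': [-0.062, -0.256, 0.785], 'moment': [0.021, 0.022, -0.001], 'grasp_force': 0.0, 'opening': 1.001} 0.025
scene {'fx': 424.318, 'fy': 424.318, 'cx': 250.518, 'cy': 191.256, 'R': [[0.895, 0.446, -0.006], [0.263, -0.54, -0.8], [-0.36, 0.714, -0.601]], 't': [-0.495, -0.095, 1.309]}
base_board [([0.5, 0.033, -0.002], 0.75)]
square_pad [([0.522, 0.09, 0.003], 0.83)]
round_pad [([0.48, -0.024, 0.008], 0.69)]
wide_bearer [([0.451, 0.406, 0.0], 0.64), ([0.531, 0.264, 0.001], 0.6)]
narrow_bearer [([0.578, 0.382, 0.002], 0.49), ([0.481, -0.019, 0.012], 0.32)]
backing_block [([0.45, -0.398, -0.003], 0.9), ([0.373, -0.409, 0.001], 0.77)]
panel [([0.529, 0.265, -0.003], 0.68)]
weight [([0.539, -0.265, 0.003], 0.85), ([0.435, -0.231, 0.002], 0.67), ([0.476, -0.154, -0.002], 0.61), ([0.58, 0.388, 0.003], 0.58)]
log_o
[... 211 characters left out ...]
, -0.022, -0.112], [0.112, 0.002, -0.994]], 't': [-0.011, 0.544, 1.434]}
base_board []
square_pad [([0.519, 0.091, 0.011], 0.78)]
round_pad [([0.478, -0.022, 0.008], 0.49)]
wide_bearer [([0.452, 0.402, -0.0], 0.92), ([0.535, -0.261, 0.002], 0.41)]
narrow_bearer [([0.576, 0.386, -0.001], 0.69)]
backing_block [([0.453, -0.386, -0.004], 0.64), ([0.366, -0.405, 0.002], 0.42)]
panel [([0.538, 0.265, 0.003], 0.76), ([0.535, -0.263, 0.003], 0.73)]
weight [([0.44, -0.234, -0.002], 0.64), ([0.478, -0.157, 0.001], 0.64), ([0.534, -0.261, 0.002], 0.56)]
log_offcut [([0.574, -0.386, 0.001], 0.87)]
pencil_block [([0.731, 0.054, -0.0], 0.89), ([0.457, -0.391, -0.003], 0.74), ([0.536, 0.266, 0.005], 0.42)]
```

View pics/scene0.png

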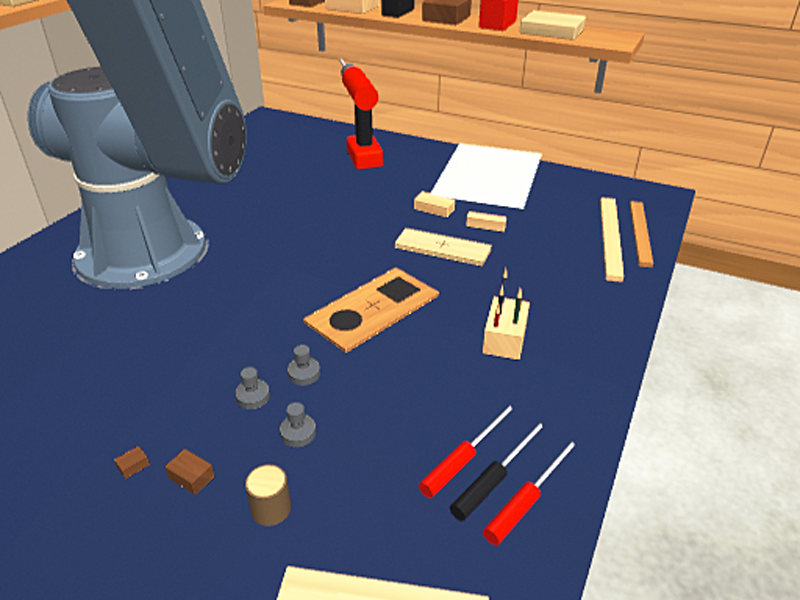

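View pics/top0.png

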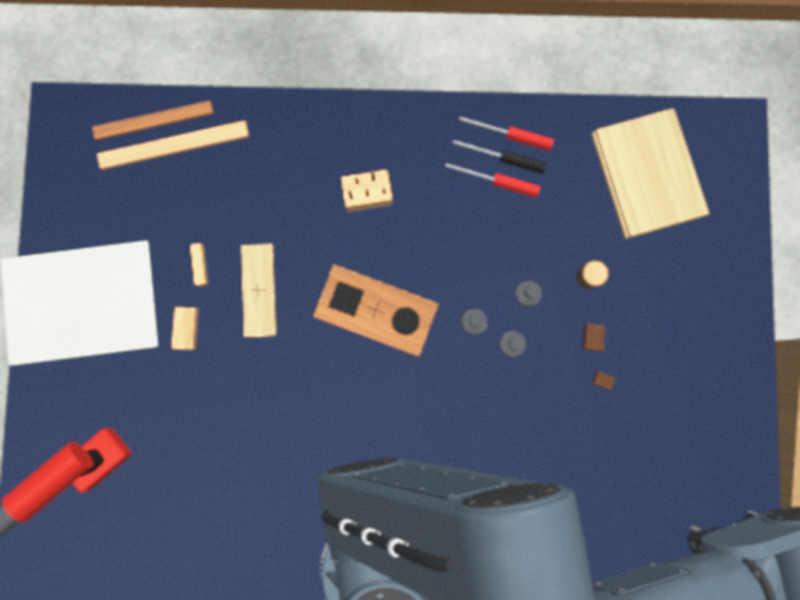

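The scene view shows the board (375,310) with the round pad at (345,320) and square pad at (400,290). The panel is at (443,245), the wide bearer at (434,204), the narrow one at (486,221), three weights near (250–300,390), and the large block at (190,470) with a small look-alike at (131,461). The top view agrees: the farthest weight is at (528,292), world about (0.537,-0.263). Next I fit poses and heights by silhouette in both views.

```bash
cat > fit.py <<'E'
from plant import observe, cams, finder, bot
import cv2, numpy as np
from scipy.optimize import minimize
def proj(p,X):
    c=np.asarray(X)@np.asarray(p["R"]).T+p["t"]; return c[:,:2]/c[:,2:]*[p["fx"],p["fy"]]+[p["cx"],p["cy"]]
def box(q,d):
    x,y,a,h=q[:4]; c,s=np.cos(a),np.sin(a)
    b=np.array([[i*d[0]/2,j*d[1]/2] for i in(-1,1) for j in(-1,1)])@np.array([[c,s],[-s,c]])+[x,y]
    z0=d[3] if len(d)>3 else 0
    return [np.c_[np.r_[b,b],np.r_[np.full(4,z0),np.full(4,z0+h)]]]
def wt(q,d):
    x,y,_,h=q[:4]; t=np.linspace(0,2*np.pi,24)
    r=lambda R,z:np.c_[x+R*np.cos(t),y+R*np.sin(t),0*t+z*h/.05]
    return [np.r_[r(.025,0),r(.025,.014)],np.r_[r(.025,.014),r(.009,.032)],np.r_[r(.012,.032),r(.012,.05)]]
def mask(p):
    c=p["color"].astype(int); m=((c[...,2]-c[...,0])<25).astype(np.uint8); return m
def comp(p,seed):
    m=mask(p); n,L=cv2.connectedComponents(m,connectivity=4); u=np.round(proj(p,[seed])[0]).astype(int)
    w=L[u[1]-2:u[1]+3,u[0]-2:u[0]+3].ravel(); l=np.bincount(w[w>0]).argmax()
    k=(L==l).astype(np.uint8); cs,_=cv2.findContours(k,cv2.RETR_EXTERNAL,cv2.CHAIN_APPROX_NONE)
    return cv2.drawContours(k*0,cs,-1,1,-1)
def render(p,parts,roi):
    x0,y0,x1,y1=roi; S=4; im=np.zeros(((y1-y0)*S,(x1-x0)*S),np.float32)
    for P in parts:
        u=(proj(p,P)-[x0,y0]+.5)*S-.5
        cv2.fillConvexPoly(im,np.round(cv2.convexHull(u.astype(np.float32))*16).astype(np.int32),1,shift=4)
    return cv2.resize(im,(x1-x0,y1-y0),interpolation=cv2.INTER_AREA)
def fit(ps,q0,d,model=box,fixh=False):
    D=[]
    for p in ps:
        k=comp(p,[q0[0],q0[1],q0[3]*.9+(d[3] if d is not None and len(d)>3 else 0)]); x,y,w,h=cv2.boundingRect(k); r=(max(x-12,0),max(y-12,0),x+w+12,y+h+12)
        D.append((p,r,k[r[1]:r[3],r[0]:r[2]].astype(float)))
    sc=np.array([.01,.01,.2,.008])
    def f(v):
        q=np.array(q0)+v*sc
        if fixh:q[3]=q0[3]
        return sum(np.abs(render(p,model(q,d),r)-k).sum()/k.sum() for p,r,k in D)
    best=None
    for a in ([0] if model is wt else [-2,-1,0,1,2]):
        v=minimize(f,[0,0,a,0],method="Nelder-Mead",options=dict(initial_simplex=np.array([[0,0,a,0],[1,0,a,0],[0,1,a,0],[0,0,a+.6,0],[0,0,a,.6]]),maxiter=300,xatol=.01,fatol=1e-4))
        if best is None or v.fun<best.fun:best=v
    return np.array(q0)+best.x*sc,best.fun
E
cat > b.py <<'E'
from fit import *
ps=[cams.snapshot(n) for n in("scene","top")]
T=dict(board=([.5,.033,-.35,.009],[.11,.22],box),wide=([.452,.404,0,.025],[.08,.04],box),narrow=([.577,.384,0,.025],[.08,.02],box),
 block=([.452,-.392,0,.026],[.05,.036],box),panel=([.535,.265,0,.012],[.18,.06],box),weight=([.537,-.263,0,.05],None,wt))
for k,(q,d,m) in T.items():
    for c in (ps,ps[:1],ps[1:]):
        if len(c)==2: print(k,*[np.round(x,4) for x in fit(c,q,d,m)])
        else: print("   h fixed",c[0]["shot"],*[np.round(x,4) for x in fit(c,q,d,m,True)])
# dark pads: centroid of dark pixels projected on z=.012
for p in ps:
    for n,s in(("sq",(.521,.09,.012)),("rd",(.479,-.023,.012))):
        m=(p["color"].max(2)<75)&(p["color"][...,2]<60); _,L=cv2.connectedComponents(m.astype(np.uint8)); u=np.round(proj(p,[s])[0]).astype(int)
        v=np.argwhere(L==L[u[1],u[0]])[:,::-1].mean(0)
        R=np.array(p["R"]);ray=R.T@[(v[0]-p["cx"])/p["fx"],(v[1]-p["cy"])/p["fy"],1];C=-R.T@p["t"];print(n,np.round(C+ray*(.012-C[2])/ray[2],4),(L==L[u[1],u[0]]).sum())
E
python3 b.py
```

```text
board [ 0.4975  0.0359 -0.3358  0.011 ] 0.1057
   h fixed 3 [ 0.4968  0.0366 -0.3367  0.0064] 0.0256
   h fixed 4 [ 0.498   0.0366 -0.3398  0.0101] 0.0846Traceback (most recent call last):
  File "b.py", line 7, in <module>
    if len(c)==2: print(k,*[np.round(x,4) for x in fit(c,q,d,m)])
                                                   ~~~^^^^^^^^^
  File "fit.py", line 40, in fit
    v=minimize(f,[0,0,a,0],method="Nelder-Mead",options=dict(initial_simplex=np.array([[0,0,a,0],[1,0,a,0],[0,1,a,0],[0,0,a+.6,0],[0,0,a,.6]]),maxiter=300,xatol=.01,fatol=1e-4))
    res = _minimize_neldermead(fun, x0, args, callback, bounds=bounds,
                               **options)
    fsim[k] = func(sim[k])
              ~~~~^^^^^^^^
    fx = function(np.copy(x), *(wrapper_args + args))
  File "fit.py", line 37, in f
    return sum(np.abs(render(p,model(q,d),r)-k).sum()/k.sum() for p,r,k in D)
  File "fit.py", line 37, in <genexpr>
    return sum(np.abs(render(p,model(q,d),r)-k).sum()/k.sum() for p,r,k in D)
                      ~~~~~~~~~~~~~~~~~~~~~~^~
ValueError: operands could not be broadcast together with shapes (396,408) (384,396)
```

```bash
python3 - <<'E'
s=open('fit.py').read()
s=s.replace("<25).astype(np.uint8); return m","<25)&~((c.min(2)>150)&(c[...,0]-c[...,2]<40)); return m.astype(np.uint8)")
s=s.replace("x+w+12,y+h+12)","min(x+w+12,512),min(y+h+12,384))")
open('fit.py','w').write(s)
E
python3 b.py
```

```text
board [ 0.4976  0.0358 -0.3353  0.0111] 0.1054
   h fixed 5 [ 0.4972  0.0369 -0.3361  0.0204] 0.0242
   h fixed 6 [ 0.498   0.0366 -0.3398  0.0101] 0.0846
wide [ 0.4519  0.4068 -0.04    0.0255] 0.2321
   h fixed 5 [ 0.4519  0.4069 -0.0647  0.0268] 0.0748
   h fixed 6 [0.4549 0.4062 0.0177 0.0273] 0.1525
narrow [0.5779 0.3848 0.137  0.0273] 0.2731
   h fixed 5 [0.5764 0.3869 0.1591 0.0248] 0.0655
   h fixed 6 [0.5818 0.3864 0.1217 0.0296] 0.2123
block [ 0.4528 -0.3881 -0.1202  0.0255] 0.1635
   h fixed 5 [ 0.4521 -0.3881 -0.107   0.0274] 0.0519
   h fixed 6 [ 0.4547 -0.3881 -0.0918  0.022 ] 0.088
panel [0.5315 0.2673 0.0799 0.0143] 0.1558
   h fixed 5 [0.5308 0.269  0.084  0.0019] 0.0488
   h fixed 6 [0.5309 0.268  0.0441 0.0174] 0.1172
weight [ 0.537  -0.262   0.0951  0.0484] 0.154
   h fixed 5 [ 0.5361 -0.262   0.0382  0.0517] 0.0633
   h fixed 6 [ 0.5383 -0.2621  0.0232  0.0512] 0.0639
sq [0.5188 0.0926 0.012 ] 210
rd [ 0.4772 -0.0243  0.012 ] 191
sq [ 0.5215 -0.0093  0.012 ] 195210
rd [ 0.4774 -0.0225  0.012 ] 153
```

```bash
cat > plan.py <<'E'
# usage: plan.py x,y,z,psi ...   (psi: heading of tool x; tool down); turn first, then shift (cm)
import sys, numpy as np
from scipy.spatial.transform import Rotation as Ro
from plant import observe, bot
s=observe(); P=np.array(s["ee_pos"]); R=Ro.from_rotvec(s["orientation"]); x=R.as_matrix()[:,0]
print("t",round(s["clock"],2),"P",P.round(4),"psi",np.arctan2(x[1],x[0]).round(3),"open",round(s["opening"],3),"F",np.round(s["contact_force"],1),"grip",round(s["grasp_force"],1),"j",np.round(s["joint_positions"],2),"tip",bot.tip_extent)
for a in sys.argv[1:]:
    x,y,z,psi=map(float,a.split(",")); D=Ro.from_euler("z",psi)*Ro.from_euler("x",np.pi)
    w=(R.inv()*D).as_rotvec(); d=D.inv().apply(np.array([x,y,z])-P)*100
    n=int(np.ceil(np.linalg.norm(d)/4)) or 1; m=int(np.ceil(np.linalg.norm(w)/.12)) or 1
    print(a,"| turn",w.round(3),f"= {m} x",(w/m).round(4),"| shift",d.round(2),f"= {n} x",(d/n).round(3))
    P=np.array([x,y,z]);R=D
E
python3 plan.py .45,-.1,.2,-.04 .452,.406,.15,-.04 .452,.406,.028,-.04
```

```text
t 1.3 P [ 0.1482 -0.5296  0.2563] psi 0.273 open 1.0 F [-1.   0.2  1.9] grip 0.0 j [-1.38  0.35  1.65 -0.    1.14 -0.08] tip 0.025
.45,-.1,.2,-.04 | turn [-0.     0.     0.313] = 3 x [-0.      0.      0.1043] | shift [ 28.44 -44.14   5.63] = 14 x [ 2.031 -3.153  0.402]
.452,.406,.15,-.04 | turn [0. 0. 0.] = 1 x [0. 0. 0.] | shift [ -1.82 -50.57   5.  ] = 13 x [-0.14  -3.89   0.385]
.452,.406,.028,-.04 | turn [0. 0. 0.] = 1 x [0. 0. 0.] | shift [ 0.  -0.  12.2] = 4 x [ 0.   -0.    3.05]
```

Request:
move_arm(
  series=[
    [[0, 0, 0], [0, 0, 0.104]],
    [[0, 0, 0], [0, 0, 0.104]],
    [[0, 0, 0], [0, 0, 0.104]],
    [[2.03, -3.15, 0.4], [0, 0, 0]],
    [[2.03, -3.15, 0.4], [0, 0, 0]],
  ],
)

```text
clock: 1.72
ee_pos: [0.1911, -0.4682, 0.248]
orientation: [3.14, -0.066, 0.0]
contact_force: [0.7, 0.2, -0.2]
opening: 1.003
grasp_force: 0.0
```

Request:
move_arm(
  series=[
    [[2.03, -3.15, 0.4], [0, 0, 0]],
    [[2.03, -3.15, 0.4], [0, 0, 0]],
    [[2.03, -3.15, 0.4], [0, 0, 0]],
    [[2.03, -3.15, 0.4], [0, 0, 0]],
    [[2.03, -3.15, 0.4], [0, 0, 0]],
  ],
)

```text
clock: 2.13
ee_pos: [0.2995, -0.3134, 0.2283]
orientation: [3.141, -0.062, 0.001]
contact_force: [0.9, -1.5, -0.0]
opening: 1.002
grasp_force: 0.0
```

Request:
move_arm(
  series=[
    [[2.03, -3.15, 0.4], [0, 0, 0]],
    [[2.03, -3.15, 0.4], [0, 0, 0]],
    [[2.03, -3.15, 0.4], [0, 0, 0]],
    [[2.03, -3.15, 0.4], [0, 0, 0]],
    [[2.03, -3.15, 0.4], [0, 0, 0]],
  ],
)

```text
clock: 2.55
ee_pos: [0.4073, -0.1598, 0.2084]
orientation: [3.141, -0.062, 0.001]
contact_force: [0.2, 0.0, 0.3]
opening: 1.0
grasp_force: 0.0
```

Request:
move_arm(
  series=[
    [[2.03, -3.15, 0.4], [0, 0, 0]],
    [[2.03, -3.15, 0.4], [0, 0, 0]],
    [[0, 0, 0], [0, 0, 0]],
    [[0, 0, 0], [0, 0, 0]],
  ],
)

```text
clock: 2.88
ee_pos: [0.45, -0.0988, 0.2001]
orientation: [-3.141, 0.056, 0.001]
contact_force: [-0.5, -0.3, -0.4]
opening: 0.998
grasp_force: 0.0
```

```bash
python3 plan.py .452,.406,.15,-.04 .452,.406,.028,-.04
```

```text
t 2.88 P [ 0.45   -0.0988  0.2001] psi -0.036 open 0.998 F [-0.5 -0.3 -0.4] grip 0.0 j [-0.32  0.26  1.93 -0.    0.95  1.29] tip 0.025
.452,.406,.15,-.04 | turn [-0.     0.     0.004] = 1 x [-0.0001  0.0004  0.0042] | shift [ -1.82 -50.45   5.01] = 13 x [-0.14  -3.88   0.385]
.452,.406,.028,-.04 | turn [0. 0. 0.] = 1 x [0. 0. 0.] | shift [ 0.  -0.  12.2] = 4 x [ 0.   -0.    3.05]
```

Request:
move_arm(
  series=[
    [[-0.14, -3.88, 0.38], [0, 0, 0]],
    [[-0.14, -3.88, 0.38], [0, 0, 0]],
    [[-0.14, -3.88, 0.38], [0, 0, 0]],
    [[-0.14, -3.88, 0.38], [0, 0, 0]],
    [[-0.14, -3.88, 0.38], [0, 0, 0]],
  ],
)

```text
clock: 3.3
ee_pos: [0.4498, 0.0945, 0.1814]
orientation: [3.141, -0.064, 0.001]
contact_force: [0.3, -0.4, 0.0]
opening: 1.004
grasp_force: 0.0
```

Request:
move_arm(
  series=[
    [[-0.14, -3.88, 0.38], [0, 0, 0]],
    [[-0.14, -3.88, 0.38], [0, 0, 0]],
    [[-0.14, -3.88, 0.38], [0, 0, 0]],
    [[-0.14, -3.88, 0.38], [0, 0, 0]],
    [[-0.14, -3.88, 0.38], [0, 0, 0]],
  ],
)

```text
clock: 3.72
ee_pos: [0.4508, 0.2889, 0.1624]
orientation: [3.141, -0.064, 0.0]
contact_force: [1.8, 0.3, 0.8]
opening: 1.0
grasp_force: 0.0
```

Request:
move_arm(
  series=[
    [[-0.14, -3.88, 0.38], [0, 0, 0]],
    [[-0.14, -3.88, 0.38], [0, 0, 0]],
    [[-0.14, -3.88, 0.38], [0, 0, 0]],
    [[0, 0, 0], [0, 0, 0]],
    [[0, 0, 0], [0, 0, 0]],
  ],
)

```text
clock: 4.13
ee_pos: [0.4512, 0.4047, 0.1505]
orientation: [3.141, -0.06, -0.001]
contact_force: [0.5, -0.1, -0.5]
opening: 0.999
grasp_force: 0.0
```

Request:
move_arm(
  series=[
    [[0, 0, 3.0], [0, 0, 0]],
    [[0, 0, 3.0], [0, 0, 0]],
    [[0, 0, 3.0], [0, 0, 0]],
    [[0, 0, 2.0], [0, 0, 0]],
    [[0, 0, 1.1], [0, 0, 0]],
  ],
)

```text
clock: 4.55
ee_pos: [0.4509, 0.4019, 0.0277]
orientation: [3.139, -0.065, -0.004]
contact_force: [-0.1, 0.4, 1.0]
opening: 0.996
grasp_force: 0.0
```

Request:
move_arm(
  series=[
    [[0, 0, 0], [0, 0, 0]],
    [[0, 0, 0], [0, 0, 0]],
    [[0, 0, 0], [0, 0, 0]],
    [[0, 0, 0], [0, 0, 0]],
    [[0, 0, 0], [0, 0, 0]],
  ],
  gripper=0,
)

```text
clock: 4.97
ee_pos: [0.452, 0.4051, 0.0318]
orientation: [-3.139, 0.061, -0.004]
contact_force: [0.5, -2.1, 7.0]
opening: 0.449
grasp_force: 61.1
```

Request:
move_arm(
  series=[
    [[0, 0, 0], [0, 0, 0]],
    [[0, 0, 0], [0, 0, 0]],
    [[0, 0, 0], [0, 0, 0]],
    [[0, 0, 0], [0, 0, 0]],
    [[0, 0, 0], [0, 0, 0]],
  ],
)

```text
clock: 5.38
ee_pos: [0.452, 0.4051, 0.0318]
orientation: [-3.139, 0.061, -0.004]
contact_force: [0.5, -1.9, 6.3]
opening: 0.454
grasp_force: 61.1
```

```bash
python3 - <<'E'
from fit import *
p=cams.snapshot("scene");cv2.imwrite("pics/g1.png",cv2.resize(p["color"][90:190,210:360,::-1],None,fx=5,fy=5,interpolation=cv2.INTER_CUBIC))
E
python3 plan.py .452,.406,.13,-.04 .518,.094,.13,-.338 .518,.094,.042,-.338
```

```text
t 5.43 P [0.452  0.4051 0.0318] psi -0.039 open 0.452 F [ 0.8 -2.1  5.8] grip 61.1 j [ 0.65  0.75  1.63 -0.    0.76  2.26] tip 0.025
.452,.406,.13,-.04 | turn [-0.002 -0.002  0.001] = 1 x [-0.0017 -0.0024  0.0009] | shift [-0.   -0.09 -9.82] = 3 x [-1.000e-03 -3.100e-02 -3.274e+00]
.518,.094,.13,-.338 | turn [-0.    -0.     0.298] = 3 x [-0.     -0.      0.0993] | shift [16.57 27.25  0.  ] = 8 x [2.072 3.406 0.   ]
.518,.094,.042,-.338 | turn [0. 0. 0.] = 1 x [0. 0. 0.] | shift [ 0.  -0.   8.8] = 3 x [ 0.    -0.     2.933]
```

View pics/g1.png

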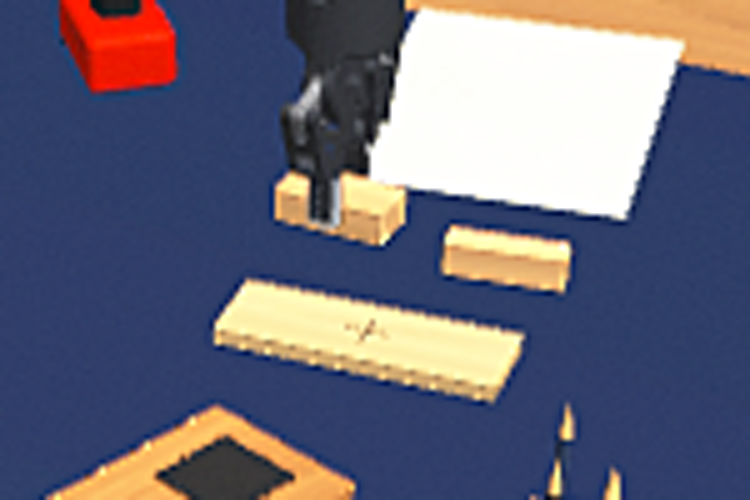

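The crop shows the jaws gripping the wide bearer across its width near its middle (325,200), opening 0.45, which matches 40 mm. Next I lift it, carry it and lower it to just above the square pad.

Request:
move_arm(
  series=[
    [[0, 0, -3.3], [0, 0, 0]],
    [[0, 0, -3.3], [0, 0, 0]],
    [[0, 0, -3.3], [0, 0, 0.099]],
    [[0, 0, 0], [0, 0, 0.099]],
    [[0, 0, 0], [0, 0, 0.099]],
  ],
)

```text
clock: 5.85
ee_pos: [0.4521, 0.4054, 0.1324]
orientation: [-3.092, 0.532, -0.006]
contact_force: [-0.1, -0.5, -0.7]
opening: 0.458
grasp_force: 60.7
```

Request:
move_arm(
  series=[
    [[2.07, 3.4, 0], [0, 0, 0]],
    [[2.07, 3.4, 0], [0, 0, 0]],
    [[2.07, 3.4, 0], [0, 0, 0]],
    [[2.07, 3.4, 0], [0, 0, 0]],
    [[2.07, 3.4, 0], [0, 0, 0]],
  ],
)

```text
clock: 6.27
ee_pos: [0.4929, 0.2084, 0.13]
orientation: [-3.097, 0.525, -0.002]
contact_force: [0.6, -0.1, 0.5]
opening: 0.452
grasp_force: 60.6
```

Request:
move_arm(
  series=[
    [[2.07, 3.4, 0], [0, 0, 0]],
    [[2.07, 3.4, 0], [0, 0, 0]],
    [[2.07, 3.4, 0], [0, 0, 0]],
    [[0, 0, 3.0], [0, 0, 0]],
    [[0, 0, 3.0], [0, 0, 0]],
  ],
)

```text
clock: 6.68
ee_pos: [0.5197, 0.0912, 0.0705]
orientation: [-3.095, 0.531, -0.009]
contact_force: [0.4, 0.2, -1.5]
opening: 0.455
grasp_force: 60.7
```

Request:
move_arm(
  series=[
    [[0, 0, 0], [0, 0, 0]],
    [[0, 0, 0], [0, 0, 0]],
    [[0, 0, 0], [0, 0, 0]],
  ],
)

```text
clock: 6.93
ee_pos: [0.5184, 0.0936, 0.0706]
orientation: [-3.097, 0.524, -0.003]
contact_force: [0.6, 1.0, -0.6]
opening: 0.453
grasp_force: 60.6
```

```bash
python3 plan.py .518,.094,.0445,-.338
```

```text
t 6.93 P [0.5184 0.0936 0.0706] psi -0.335 open 0.453 F [ 0.6  1.  -0.6] grip 60.6 j [ 0.09  0.58  1.84 -0.    0.72  2.  ] tip 0.025
.518,.094,.0445,-.338 | turn [-0.001 -0.002  0.003] = 1 x [-0.0008 -0.0017  0.0025] | shift [-0.05 -0.02  2.61] = 1 x [-0.051 -0.021  2.608]
```

Request:
move_arm(
  series=[
    [[-0.05, 0, 1.5], [0, 0, 0.003]],
    [[0, 0, 1.1], [0, 0, 0]],
    [[0, 0, 0], [0, 0, 0]],
    [[0, 0, 0], [0, 0, 0]],
  ],
)

```text
clock: 7.27
ee_pos: [0.5176, 0.0938, 0.0436]
orientation: [-3.096, 0.529, -0.002]
contact_force: [0.2, 0.1, 0.9]
opening: 0.454
grasp_force: 62.3
```

Request:
move_arm(
  series=[
    [[0, 0, 0], [0, 0, 0]],
    [[0, 0, 0], [0, 0, 0]],
    [[0, 0, 0], [0, 0, 0]],
    [[0, 0, -1], [0, 0, 0]],
    [[0, 0, -2], [0, 0, 0]],
  ],
  gripper=0.65,
)

```text
clock: 7.68
ee_pos: [0.5161, 0.0933, 0.0722]
orientation: [3.096, -0.53, -0.005]
contact_force: [-0.7, -0.4, 0.2]
opening: 0.651
grasp_force: 0.0
```

Request:
move_arm(
  series=[
    [[0, 0, -3.5], [0, 0, 0]],
    [[0, 0, -3.5], [0, 0, 0]],
    [[0, -3.5, 0], [0, 0, 0]],
    [[0, -3.5, 0], [0, 0, 0]],
    [[0, -3.5, 0], [0, 0, 0]],
  ],
)

```text
clock: 8.1
ee_pos: [0.5528, 0.1935, 0.1449]
orientation: [-3.095, 0.532, -0.003]
contact_force: [0.8, -0.1, -0.1]
opening: 0.653
grasp_force: 0.0
```

```bash
python3 plan.py .5779,.3848,.13,.137 .5779,.3848,.037,.137
```

```text
t 8.1 P [0.5528 0.1935 0.1449] psi -0.34 open 0.653 F [ 0.8 -0.1 -0.1] grip 0.0 j [0.26 0.55 1.65 0.   0.94 2.17] tip 0.025
.5779,.3848,.13,.137 | turn [-0.001 -0.002 -0.477] = 4 x [-0.0002 -0.0005 -0.1193] | shift [  5.1  -18.61   1.49] = 5 x [ 1.02  -3.721  0.297]
.5779,.3848,.037,.137 | turn [0. 0. 0.] = 1 x [0. 0. 0.] | shift [ 0.  -0.   9.3] = 3 x [ 0.  -0.   3.1]
```

Request:
move_arm(
  series=[
    [[0, 0, 0], [0, 0, -0.12]],
    [[0, 0, 0], [0, 0, -0.12]],
    [[0, 0, 0], [0, 0, -0.12]],
    [[0, 0, 0], [0, 0, -0.117]],
    [[1.02, -3.72, 0.3], [0, 0, 0]],
  ],
)

```text
clock: 8.52
ee_pos: [0.5573, 0.2271, 0.1411]
orientation: [3.132, 0.227, -0.0]
contact_force: [0.4, -1.0, 0.2]
opening: 0.651
grasp_force: 0.0
```

Request:
move_arm(
  series=[
    [[1.02, -3.72, 0.3], [0, 0, 0]],
    [[1.02, -3.72, 0.3], [0, 0, 0]],
    [[1.02, -3.72, 0.3], [0, 0, 0]],
    [[1.02, -3.72, 0.3], [0, 0, 0]],
    [[0, 0, 0], [0, 0, 0]],
  ],
)

```text
clock: 8.93
ee_pos: [0.5764, 0.3894, 0.1282]
orientation: [-3.132, -0.222, -0.002]
contact_force: [0.7, 0.7, -0.4]
opening: 0.647
grasp_force: 0.0
```

Request:
move_arm(
  series=[
    [[0, 0, 3.0], [0, 0, 0]],
    [[0, 0, 3.0], [0, 0, 0]],
    [[0, 0, 2.0], [0, 0, 0]],
    [[0, 0, 1.3], [0, 0, 0]],
    [[0, 0, 0], [0, 0, 0]],
  ],
)

```text
clock: 9.35
ee_pos: [0.5759, 0.3827, 0.0326]
orientation: [3.132, 0.216, -0.006]
contact_force: [0.2, -0.5, -0.7]
opening: 0.652
grasp_force: 0.0
```

Request:
move_arm(
  series=[
    [[0, 0, 0], [0, 0, 0]],
    [[0, 0, 0], [0, 0, 0]],
    [[0, 0, 0], [0, 0, 0]],
    [[0, 0, 0], [0, 0, 0]],
    [[0, 0, 0], [0, 0, 0]],
  ],
  gripper=0,
)

```text
clock: 9.77
ee_pos: [0.5781, 0.3842, 0.0371]
orientation: [-3.133, -0.216, -0.005]
contact_force: [-1.2, -0.7, 8.8]
opening: 0.213
grasp_force: 59.4
```

Request:
move_arm(
  series=[
    [[0, 0, 0], [0, 0, 0]],
    [[0, 0, 0], [0, 0, 0]],
    [[0, 0, 0], [0, 0, 0]],
  ],
)

```text
clock: 10.02
ee_pos: [0.5781, 0.3842, 0.0371]
orientation: [-3.133, -0.216, -0.005]
contact_force: [-0.9, -0.5, 7.8]
opening: 0.214
grasp_force: 59.4
```

```bash
python3 - <<'E'
from fit import *
ps=[cams.snapshot(n) for n in("scene","top")]
p=ps[0];a=cv2.resize(p["color"][90:240,190:340,::-1],(600,600),interpolation=cv2.INTER_CUBIC)
cv2.imwrite("pics/g2.png",a)
# wide bearer: pale pixels near the pad
for p in ps:
    c=p["color"].astype(int); u=proj(p,[[.518,.094,.037]])[0].round().astype(int); print("pix",u)
    print(c[u[1]-14:u[1]+15:2,u[0]].tolist())
E
python3 plan.py .5779,.3848,.13,.137 .477,-.0225,.13,-.338 .477,-.0225,.06,-.338
```

```text
pix [254 177]
[[46, 62, 105], [51, 66, 106], [48, 62, 106], [39, 58, 104], [166, 124, 118], [255, 255, 180], [255, 245, 171], [255, 241, 165], [254, 237, 159], [255, 241, 163], [255, 206, 133], [176, 130, 85], [172, 128, 84], [164, 122, 79], [43, 47, 52]]
pix [221 191]
[[246, 231, 178], [246, 233, 180], [246, 234, 181], [247, 234, 183], [246, 231, 176], [245, 226, 171], [245, 225, 170], [245, 225, 168], [245, 224, 171], [244, 222, 166], [243, 220, 163], [240, 213, 157], [240, 214, 157], [237, 205, 149], [224, 164, 112]]
t 10.12 P [0.5781 0.3842 0.0371] psi 0.138 open 0.215 F [-0.  -0.2  7.4] grip 59.4 j [ 0.52  0.86  1.37 -0.    0.91  1.95] tip 0.025
.5779,.3848,.13,.137 | turn [-0.001 -0.003  0.001] = 1 x [-0.0012 -0.003   0.0008] | shift [-0.01 -0.07 -9.29] = 3 x [-3.000e-03 -2.200e-02 -3.096e+00]
.477,-.0225,.13,-.338 | turn [ 0.    -0.     0.475] = 4 x [ 0.     -0.      0.1188] | shift [ 3.99 41.77  0.  ] = 11 x [0.362 3.797 0.   ]
.477,-.0225,.06,-.338 | turn [0. 0. 0.] = 1 x [0. 0. 0.] | shift [ 0. -0.  7.] = 2 x [ 0.  -0.   3.5]
```

View pics/g2.png

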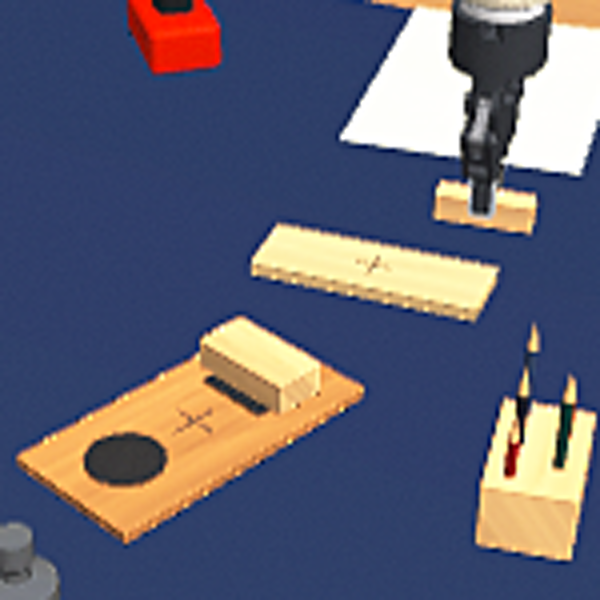

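The crop shows the wide bearer square across the board on the square pad (260,360). The narrow bearer is gripped at its middle (482,205).

Request:
move_arm(
  series=[
    [[0, 0, -3.3], [0, 0, 0]],
    [[0, 0, -3.3], [0, 0, 0]],
    [[0, 0, -3.0], [0, 0, 0.119]],
    [[0, 0, 0], [0, 0, 0.119]],
    [[0, 0, 0], [0, 0, 0.119]],
  ],
)

```text
clock: 10.53
ee_pos: [0.5781, 0.3842, 0.1345]
orientation: [-3.119, 0.352, -0.007]
contact_force: [0.2, 0.1, -0.6]
opening: 0.215
grasp_force: 58.6
```

Request:
move_arm(
  series=[
    [[0, 0, 0], [0, 0, 0.119]],
    [[0.36, 3.8, 0], [0, 0, 0]],
    [[0.36, 3.8, 0], [0, 0, 0]],
    [[0.36, 3.8, 0], [0, 0, 0]],
    [[0.36, 3.8, 0], [0, 0, 0]],
  ],
)

```text
clock: 10.95
ee_pos: [0.5397, 0.2341, 0.1317]
orientation: [-3.096, 0.528, -0.002]
contact_force: [0.4, -0.2, 0.1]
opening: 0.214
grasp_force: 58.7
```

Request:
move_arm(
  series=[
    [[0.36, 3.8, 0], [0, 0, 0]],
    [[0.36, 3.8, 0], [0, 0, 0]],
    [[0.36, 3.8, 0], [0, 0, 0]],
    [[0.36, 3.8, 0], [0, 0, 0]],
    [[0.36, 3.8, 0], [0, 0, 0]],
  ],
)

```text
clock: 11.37
ee_pos: [0.4938, 0.0487, 0.1319]
orientation: [-3.097, 0.528, -0.003]
contact_force: [0.6, -0.5, -0.4]
opening: 0.215
grasp_force: 58.7
```

Request:
move_arm(
  series=[
    [[0.36, 3.8, 0], [0, 0, 0]],
    [[0.36, 3.8, 0], [0, 0, 0]],
    [[0, 0, 3.0], [0, 0, 0]],
    [[0, 0, 3.0], [0, 0, 0]],
    [[0, 0, 0], [0, 0, 0]],
  ],
)

```text
clock: 11.78
ee_pos: [0.4737, -0.0243, 0.068]
orientation: [3.096, -0.531, -0.008]
contact_force: [-2.1, 0.1, -0.4]
opening: 0.218
grasp_force: 58.7
```

Request:
move_arm(
  series=[
    [[0, 0, 0], [0, 0, 0]],
    [[0, 0, 0], [0, 0, 0]],
    [[0, 0, 0], [0, 0, 0]],
  ],
)

```text
clock: 12.03
ee_pos: [0.4768, -0.0236, 0.0726]
orientation: [-3.097, 0.527, -0.004]
contact_force: [-0.1, 0.0, -0.1]
opening: 0.214
grasp_force: 58.7
```

```bash
python3 plan.py .477,-.0225,.0495,-.338
```

```text
t 12.03 P [ 0.4768 -0.0236  0.0726] psi -0.337 open 0.214 F [-0.1  0.  -0.1] grip 58.7 j [-0.15  0.51  1.97 -0.    0.66  1.76] tip 0.025
.477,-.0225,.0495,-.338 | turn [-0.    -0.003  0.001] = 1 x [-0.0005 -0.0026  0.0006] | shift [-0.01 -0.11  2.31] = 1 x [-0.013 -0.11   2.309]
```

Request:
move_arm(
  series=[
    [[0, -0.11, 1.3], [0, 0, 0]],
    [[0, 0, 1.0], [0, 0, 0]],
    [[0, 0, 0], [0, 0, 0]],
    [[0, 0, 0], [0, 0, 0]],
  ],
)

```text
clock: 12.37
ee_pos: [0.4765, -0.0226, 0.0483]
orientation: [-3.097, 0.528, -0.001]
contact_force: [0.9, 0.0, -0.8]
opening: 0.216
grasp_force: 60.9
```

Request:
move_arm(
  series=[
    [[0, 0, 0], [0, 0, 0]],
    [[0, 0, 0], [0, 0, 0]],
    [[0, 0, 0], [0, 0, 0]],
    [[0, 0, -1], [0, 0, 0]],
    [[0, 0, -2], [0, 0, 0]],
  ],
  gripper=0.45,
)

```text
clock: 12.78
ee_pos: [0.475, -0.0226, 0.0773]
orientation: [3.097, -0.529, -0.005]
contact_force: [0.3, 0.1, -0.3]
opening: 0.447
grasp_force: 0.0
```

Request:
move_arm(
  series=[
    [[0, 0, -3.5], [0, 0, 0]],
    [[0, 0, -3.5], [0, 0, 0]],
    [[0, 3.5, 0], [0, 0, 0]],
    [[0, 3.5, 0], [0, 0, 0]],
    [[0, 3.5, 0], [0, 0, 0]],
  ],
  gripper=0.73,
)

```text
clock: 13.2
ee_pos: [0.441, -0.1227, 0.1494]
orientation: [3.097, -0.526, 0.003]
contact_force: [0.6, -1.1, -0.3]
opening: 0.73
grasp_force: 0.0
```

```bash
python3 plan.py .4528,-.3881,.13,1.45 .4528,-.3881,.032,1.45
```

```text
t 13.2 P [ 0.441  -0.1227  0.1494] psi -0.337 open 0.73 F [ 0.6 -1.1 -0.3] grip 0.0 j [-0.37  0.34  1.98 -0.    0.82  1.53] tip 0.025
.4528,-.3881,.13,1.45 | turn [ 2.000e-03 -1.000e-03 -1.787e+00] = 15 x [ 1.000e-04 -1.000e-04 -1.191e-01] | shift [-26.2    4.37   1.94] = 7 x [-3.743  0.625  0.276]
.4528,-.3881,.032,1.45 | turn [0. 0. 0.] = 1 x [0. 0. 0.] | shift [ 0.  -0.   9.8] = 3 x [ 0.    -0.     3.267]
```

Request:
move_arm(
  series=[
    [[0, 0, 0], [0, 0, -0.119]],
    [[0, 0, 0], [0, 0, -0.119]],
    [[0, 0, 0], [0, 0, -0.119]],
    [[0, 0, 0], [0, 0, -0.119]],
    [[0, 0, 0], [0, 0, -0.119]],
  ],
)

```text
clock: 13.62
ee_pos: [0.4412, -0.122, 0.1487]
orientation: [3.114, 0.411, 0.001]
contact_force: [-0.0, -0.6, -0.0]
opening: 0.733
grasp_force: 0.0
```

Request:
move_arm(
  series=[
    [[0, 0, 0], [0, 0, -0.119]],
    [[0, 0, 0], [0, 0, -0.119]],
    [[0, 0, 0], [0, 0, -0.119]],
    [[0, 0, 0], [0, 0, -0.119]],
    [[0, 0, 0], [0, 0, -0.119]],
  ],
)

```text
clock: 14.03
ee_pos: [0.4413, -0.1218, 0.1487]
orientation: [2.857, 1.306, 0.001]
contact_force: [0.5, 0.1, -0.6]
opening: 0.735
grasp_force: 0.0
```

Request:
move_arm(
  series=[
    [[0, 0, 0], [0, 0, -0.119]],
    [[0, 0, 0], [0, 0, -0.119]],
    [[0, 0, 0], [0, 0, -0.119]],
    [[0, 0, 0], [0, 0, -0.119]],
    [[0, 0, 0], [0, 0, -0.119]],
  ],
)

```text
clock: 14.45
ee_pos: [0.4413, -0.1218, 0.1487]
orientation: [2.348, 2.086, 0.0]
contact_force: [0.5, -0.7, 1.6]
opening: 0.734
grasp_force: 0.0
```

Request:
move_arm(
  series=[
    [[-3.74, 0.62, 0.28], [0, 0, 0]],
    [[-3.74, 0.62, 0.28], [0, 0, 0]],
    [[-3.74, 0.62, 0.28], [0, 0, 0]],
    [[-3.74, 0.62, 0.28], [0, 0, 0]],
    [[-3.74, 0.62, 0.28], [0, 0, 0]],
  ],
)

```text
clock: 14.87
ee_pos: [0.4486, -0.3131, 0.1347]
orientation: [2.354, 2.079, 0.0]
contact_force: [1.2, 0.1, 0.6]
opening: 0.728
grasp_force: 0.0
```

Request:
move_arm(
  series=[
    [[-3.74, 0.62, 0.28], [0, 0, 0]],
    [[-3.74, 0.62, 0.28], [0, 0, 0]],
    [[0, 0, 0], [0, 0, 0]],
    [[0, 0, 0], [0, 0, 0]],
    [[0, 0, 0], [0, 0, 0]],
  ],
)

```text
clock: 15.28
ee_pos: [0.4517, -0.3864, 0.1286]
orientation: [-2.355, -2.079, -0.0]
contact_force: [-0.1, 0.5, -0.1]
opening: 0.734
grasp_force: 0.0
```

```bash
python3 plan.py .4528,-.3881,.032,1.45
cat > chk.py <<'E'
# fit box tops by bright/dark class near a given place; args handled in code
from fit import *
import fit as F
ps=[cams.snapshot(n) for n in("scene","top")]
def pale(p):
    c=p["color"].astype(int); return ((c[...,0]>190)&(c[...,1]>165)).astype(np.uint8)
E
cat > c1.py <<'E'
from chk import *
F.mask=pale
for n,q,d in(("wide",[.518,.094,-.338,.025],[.08,.04,0,.012]),("narrow",[.477,-.0225,-.338,.025],[.08,.02,0,.012])):
    for c in(ps,ps[1:]): print(n,*[np.round(x,4) for x in fit(c,q,d,box,True)])
p=ps[0];cv2.imwrite("pics/c1.png",cv2.resize(p["color"][160:260,180:300,::-1],None,fx=6,fy=6,interpolation=cv2.INTER_CUBIC))
E
python3 c1.py
```

```text
t 15.28 P [ 0.4517 -0.3864  0.1286] psi 1.447 open 0.734 F [-0.1  0.5 -0.1] grip 0.0 j [-0.79  0.58  1.64  0.    0.92 -0.66] tip 0.025
.4528,-.3881,.032,1.45 | turn [-0.    -0.001 -0.003] = 1 x [-0.0004 -0.0005 -0.0034] | shift [-0.15  0.13  9.66] = 3 x [-0.05   0.042  3.219]
wide [ 0.5215  0.0958 -0.3383  0.0229] 1.4684
wide [ 0.521   0.0956 -0.3436  0.0218] 0.6011
narrow [ 0.4808 -0.0213 -0.3453  0.0087] 1.7104
narrow [ 0.4786 -0.0217 -0.3242  0.0255] 0.7887
```

View pics/c1.png

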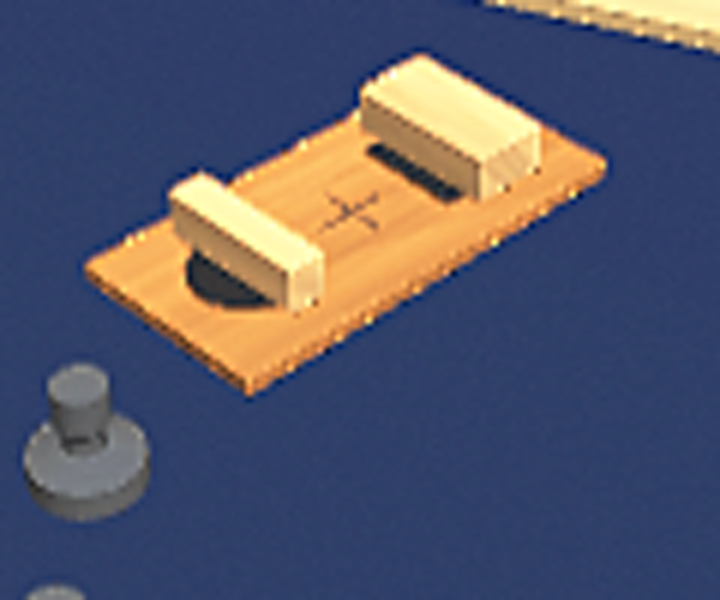

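The crop shows both bearers square across the board: the wide one's top-face centre is at (451,109), the narrow one's at (247,220), and the cross at (350,211). I'll check these positions from the picked pixels.

```bash
cat > px.py <<'E'
import numpy as np
def back(p,v,z):
    R=np.array(p["R"]);C=-R.T@np.array(p["t"]);r=R.T@np.array([(v[0]-p["cx"])/p["fx"],(v[1]-p["cy"])/p["fy"],1]);return C+r*(z-C[2])/r[2]
E
python3 - <<'E'
from px import *; from plant import cams
p=cams.snapshot("scene")
f=lambda a,z:back(p,[(a[0]+.5)/6-.5+180,(a[1]+.5)/6-.5+160],z)
c=f((350,211),.009); y=np.array([np.sin(.338),np.cos(.338)]); x=np.array([np.cos(.338),-np.sin(.338)])
print("cross",c.round(4))
for n,a in(("wide",[(422,55),(540,128),(480,162),(362,92)]),("narrow",[(203,172),(325,252),(290,268),(170,190)])):
    P=np.array([f(i,.037) for i in a])[:,:2]; m=P.mean(0); d=m-c[:2]; e=P[1]-P[0]
    print(n,m.round(4),"board xy",(d@x).round(4),(d@y).round(4),"yaw",np.arctan2(e[1],e[0]).round(3))
E
```

```text
cross [0.4966 0.0356 0.009 ]
wide [0.5194 0.0921] board xy 0.0028 0.0608 yaw -0.378
narrow [ 0.4768 -0.0217] board xy 0.0003 -0.0607 yaw -0.338
```

Request:
move_arm(
  series=[
    [[-0.15, 0.13, 3.2], [0, 0, 0]],
    [[0, 0, 3.2], [0, 0, 0]],
    [[0, 0, 2.2], [0, 0, 0]],
    [[0, 0, 1.1], [0, 0, 0]],
    [[0, 0, 0], [0, 0, 0]],
  ],
)

```text
clock: 15.85
ee_pos: [0.4524, -0.3872, 0.0295]
orientation: [-2.351, -2.078, 0.0]
contact_force: [-0.3, 0.2, -0.1]
opening: 0.732
grasp_force: 0.0
```

Request:
move_arm(
  series=[
    [[0, 0, 0], [0, 0, 0]],
    [[0, 0, 0], [0, 0, 0]],
    [[0, 0, 0], [0, 0, 0]],
    [[0, 0, 0], [0, 0, 0]],
    [[0, 0, 0], [0, 0, 0]],
  ],
  gripper=0,
)

```text
clock: 16.27
ee_pos: [0.4536, -0.3891, 0.0326]
orientation: [2.353, 2.078, 0.0]
contact_force: [-1.2, 2.5, 8.4]
opening: 0.567
grasp_force: 64.0
```

Request:
move_arm(
  series=[
    [[0, 0, 0], [0, 0, 0]],
    [[0, 0, 0], [0, 0, 0]],
    [[0, 0, 0], [0, 0, 0]],
  ],
)

```text
clock: 16.52
ee_pos: [0.4536, -0.3891, 0.0326]
orientation: [2.353, 2.078, 0.0]
contact_force: [0.0, 0.8, 6.9]
opening: 0.566
grasp_force: 64.0
```

```bash
python3 - <<'E'
from fit import *
p=cams.snapshot("scene");cv2.imwrite("pics/g3.png",cv2.resize(p["color"][240:340,60:200,::-1],None,fx=5,fy=5,interpolation=cv2.INTER_CUBIC))
E
python3 plan.py .4528,-.3881,.15,1.45 .4973,.0356,.15,1.233 .4973,.0356,.065,1.233
```

```text
t 16.57 P [ 0.4536 -0.3891  0.0326] psi 1.447 open 0.571 F [0.  1.2 7.5] grip 64.0 j [-0.79  0.73  1.66  0.    0.75 -0.66] tip 0.025
.4528,-.3881,.15,1.45 | turn [ 0.001  0.001 -0.003] = 1 x [ 0.0015  0.0011 -0.0032] | shift [  0.09  -0.09 -11.74] = 3 x [ 0.029 -0.03  -3.913]
.4973,.0356,.15,1.233 | turn [ 0.    -0.     0.217] = 2 x [ 0.     -0.      0.1085] | shift [41.45 -9.84 -0.  ] = 11 x [ 3.768 -0.895 -0.   ]
.4973,.0356,.065,1.233 | turn [0. 0. 0.] = 1 x [0. 0. 0.] | shift [ 0.  -0.   8.5] = 3 x [ 0.    -0.     2.833]
```

View pics/g3.png

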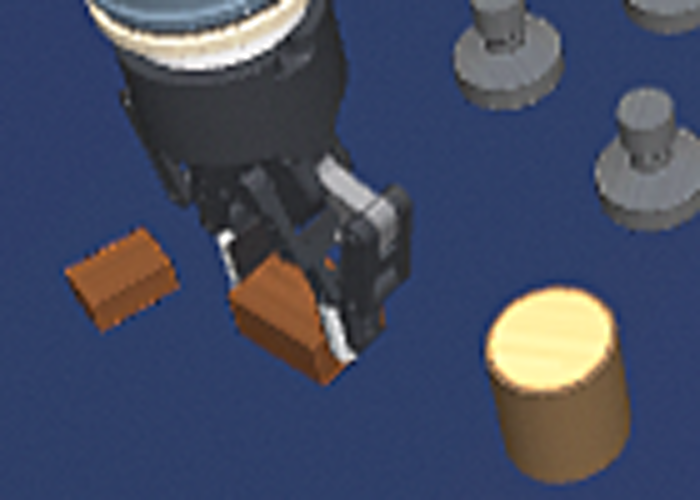

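The crop shows the large block between the jaws at (300,310), with the small look-alike and log untouched. Next I carry it to the cross.

Request:
move_arm(
  series=[
    [[0, 0, -3.9], [0, 0, 0]],
    [[0, 0, -3.9], [0, 0, 0]],
    [[0, 0, -3.9], [0, 0, 0.109]],
    [[0, 0, 0], [0, 0, 0.109]],
    [[3.77, -0.9, 0], [0, 0, 0]],
  ],
)

```text
clock: 16.98
ee_pos: [0.4581, -0.3549, 0.1516]
orientation: [2.569, 1.793, 0.002]
contact_force: [0.7, -0.1, -0.7]
opening: 0.571
grasp_force: 63.1
```

Request:
move_arm(
  series=[
    [[3.77, -0.9, 0], [0, 0, 0]],
    [[3.77, -0.9, 0], [0, 0, 0]],
    [[3.77, -0.9, 0], [0, 0, 0]],
    [[3.77, -0.9, 0], [0, 0, 0]],
    [[3.77, -0.9, 0], [0, 0, 0]],
  ],
)

```text
clock: 17.4
ee_pos: [0.4779, -0.1557, 0.1488]
orientation: [2.567, 1.81, 0.001]
contact_force: [0.7, -0.3, -0.4]
opening: 0.569
grasp_force: 63.1
```

Request:
move_arm(
  series=[
    [[3.77, -0.9, 0], [0, 0, 0]],
    [[3.77, -0.9, 0], [0, 0, 0]],
    [[3.77, -0.9, 0], [0, 0, 0]],
    [[3.77, -0.9, 0], [0, 0, 0]],
    [[3.77, -0.9, 0], [0, 0, 0]],
  ],
)

```text
clock: 17.82
ee_pos: [0.4988, 0.0371, 0.1489]
orientation: [2.567, 1.811, 0.001]
contact_force: [0.4, -0.2, -0.6]
opening: 0.57
grasp_force: 63.1
```

Request:
move_arm(
  series=[
    [[0, 0, 0], [0, 0, 0]],
    [[0, 0, 2.8], [0, 0, 0]],
    [[0, 0, 2.8], [0, 0, 0]],
    [[0, 0, 0], [0, 0, 0]],
    [[0, 0, 0], [0, 0, 0]],
  ],
)

```text
clock: 18.23
ee_pos: [0.4984, 0.0351, 0.0921]
orientation: [-2.566, -1.81, 0.003]
contact_force: [-0.4, -0.8, 0.7]
opening: 0.569
grasp_force: 63.1
```

```bash
python3 plan.py .4973,.0356,.042,1.233
```

```text
t 18.23 P [0.4984 0.0351 0.0921] psi 1.229 open 0.569 F [-0.4 -0.8  0.7] grip 63.1 j [-0.02  0.51  1.91 -0.    0.73  0.32] tip 0.025
.4973,.0356,.042,1.233 | turn [-0.002  0.001 -0.004] = 1 x [-0.0021  0.0007 -0.0044] | shift [ 0.02 -0.12  5.01] = 2 x [ 0.008 -0.06   2.507]
```

Request:
move_arm(
  series=[
    [[0, -0.12, 2.5], [0, 0, 0]],
    [[0, 0, 1.7], [0, 0, 0]],
    [[0, 0, 0.8], [0, 0, 0]],
    [[0, 0, 0], [0, 0, 0]],
    [[0, 0, 0], [0, 0, 0]],
  ],
)

```text
clock: 18.65
ee_pos: [0.4985, 0.0354, 0.0435]
orientation: [2.567, 1.81, 0.001]
contact_force: [0.7, 0.2, -0.1]
opening: 0.569
grasp_force: 63.1
```

Request:
move_arm(
  series=[
    [[0, 0, 0], [0, 0, 0]],
    [[0, 0, 0], [0, 0, 0]],
    [[0, 0, 0], [0, 0, 0]],
    [[0, 0, -1], [0, 0, 0]],
    [[0, 0, -2], [0, 0, 0]],
  ],
  gripper=0.8,
)

```text
clock: 19.07
ee_pos: [0.4967, 0.0356, 0.0719]
orientation: [-2.566, -1.81, 0.004]
contact_force: [-0.2, 0.0, -0.5]
opening: 0.797
grasp_force: 0.0
```

Request:
move_arm(
  series=[
    [[0, 0, -3.5], [0, 0, 0]],
    [[0, 0, -3.5], [0, 0, 0.12]],
    [[0, 0, 0], [0, 0, 0.12]],
    [[0, 0, 0], [0, 0, 0.12]],
    [[0, 0, 0], [0, 0, 0.12]],
  ],
  gripper=1,
)

```text
clock: 19.48
ee_pos: [0.498, 0.0357, 0.144]
orientation: [2.927, 1.14, 0.003]
contact_force: [0.1, -0.0, -0.5]
opening: 0.998
grasp_force: 0.0
```

Request:
move_arm(
  series=[
    [[0, 0, 0], [0, 0, 0.12]],
    [[0, 0, 0], [0, 0, 0.12]],
    [[0, 0, 0], [0, 0, 0.12]],
    [[0, 0, 0], [0, 0, 0.12]],
    [[0, 0, 0], [0, 0, 0.12]],
  ],
)

```text
clock: 19.9
ee_pos: [0.4977, 0.0357, 0.1432]
orientation: [3.134, 0.224, 0.001]
contact_force: [-0.6, 0.1, -0.3]
opening: 0.999
grasp_force: 0.0
```

```bash
python3 plan.py .5312,.268,.13,.075 .5312,.268,.03,.075
```

```text
t 19.9 P [0.4977 0.0357 0.1432] psi 0.143 open 0.999 F [-0.6  0.1 -0.3] grip 0.0 j [-0.02  0.42  1.88 -0.    0.84  1.41] tip 0.025
.5312,.268,.13,.075 | turn [ 0.    -0.001  0.068] = 1 x [ 0.0001 -0.0006  0.0679] | shift [  5.08 -22.92   1.32] = 6 x [ 0.846 -3.82   0.221]
.5312,.268,.03,.075 | turn [0. 0. 0.] = 1 x [0. 0. 0.] | shift [ 0. -0. 10.] = 3 x [ 0.    -0.     3.333]
```

Request:
move_arm(
  series=[
    [[0, 0, 0], [0, 0, 0.068]],
    [[0.85, -3.82, 0.22], [0, 0, 0]],
    [[0.85, -3.82, 0.22], [0, 0, 0]],
    [[0.85, -3.82, 0.22], [0, 0, 0]],
    [[0.85, -3.82, 0.22], [0, 0, 0]],
  ],
)

```text
clock: 20.32
ee_pos: [0.5194, 0.1924, 0.1346]
orientation: [-3.139, -0.126, -0.001]
contact_force: [0.3, -0.6, 0.3]
opening: 0.999
grasp_force: 0.0
```

Request:
move_arm(
  series=[
    [[0.85, -3.82, 0.22], [0, 0, 0]],
    [[0.85, -3.82, 0.22], [0, 0, 0]],
    [[0, 0, 0], [0, 0, 0]],
    [[0, 0, 0], [0, 0, 0]],
    [[0, 0, 0], [0, 0, 0]],
  ],
)

```text
clock: 20.73
ee_pos: [0.5298, 0.2678, 0.1296]
orientation: [3.139, 0.128, -0.0]
contact_force: [0.3, -0.4, -0.2]
opening: 1.002
grasp_force: 0.0
```

```bash
python3 - <<'E'
from fit import *
p=cams.snapshot("scene");cv2.imwrite("pics/g4.png",cv2.resize(p["color"][130:250,180:330,::-1],None,fx=5,fy=5,interpolation=cv2.INTER_CUBIC))
E
python3 plan.py .5312,.268,.03,.075
```

```text
t 20.78 P [0.53   0.2673 0.1296] psi 0.08 open 0.998 F [0.4 0.2 0. ] grip 0.0 j [ 0.39  0.58  1.64 -0.    0.92  1.88] tip 0.025
.5312,.268,.03,.075 | turn [0.    0.    0.005] = 1 x [0.0002 0.0001 0.0052] | shift [ 0.13 -0.06  9.96] = 3 x [ 0.043 -0.02   3.319]
```

View pics/g4.png

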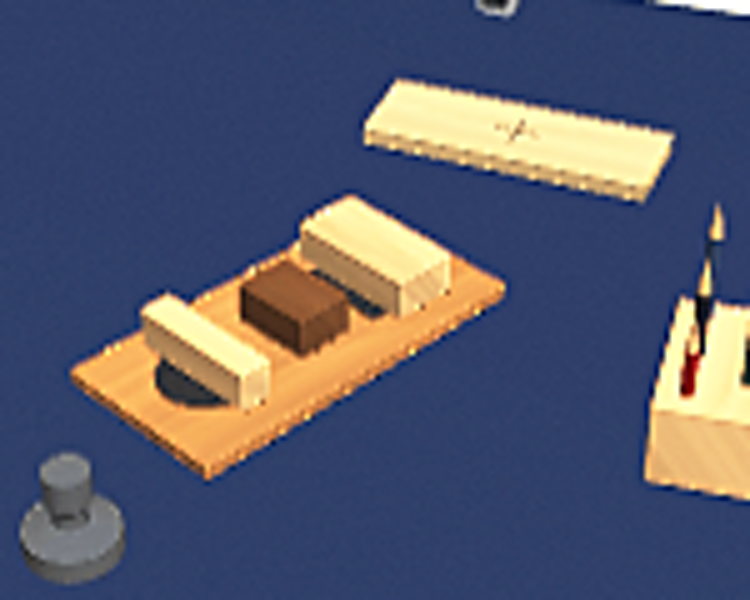

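The crop shows the block between the bearers with its top centre at (294,292). The panel cross is at (517,129). I check both.

Run:
```python
from px import *; from plant import cams
p=cams.snapshot("scene")
f=lambda a,z:back(p,[(a[0]+.5)/5-.5+180,(a[1]+.5)/5-.5+130],z)
P=np.array([f(i,.035) for i in[(283,260),(350,297),(302,325),(240,285)]])
print(P.round(4).tolist(),P.mean(0).round(4)); e=P[1]-P[0]+P[2]-P[3]; print("yaw",np.arctan2(e[1],e[0]))
print("panel cross",f((517,129),.012).round(4))
e=f((650,188),.012)-f((365,125),.012);print(np.arctan2(e[1],e[0]), np.linalg.norm(e))
e=f((674,130),.012)-f((397,79),.012);print(np.arctan2(e[1],e[0]), np.linalg.norm(e))
```

```text
[[0.4813, 0.0559, 0.035], [0.5292, 0.0417, 0.035], [0.5177, 0.0088, 0.035], [0.4714, 0.0255, 0.035]] [0.4999 0.033  0.035 ]
yaw -0.317656522007602
panel cross [0.53   0.2692 0.012 ]
0.059180745838324555 0.18229381309816028
0.1074396486262172 0.18012470732301133
```

Request:
move_arm(
  series=[
    [[0.13, -0.06, 3.3], [0, 0, 0]],
    [[0, 0, 3.3], [0, 0, 0]],
    [[0, 0, 2.2], [0, 0, 0]],
    [[0, 0, 1.0], [0, 0, 0]],
    [[0, 0, 0], [0, 0, 0]],
  ],
)

```text
clock: 21.25
ee_pos: [0.5305, 0.2676, 0.0295]
orientation: [3.138, 0.125, -0.005]
contact_force: [-0.1, 0.1, 0.7]
opening: 1.0
grasp_force: 0.0
```

Request:
move_arm(
  series=[
    [[0, 0, 0], [0, 0, 0]],
    [[0, 0, 0], [0, 0, 0]],
    [[0, 0, 0], [0, 0, 0]],
    [[0, 0, 0], [0, 0, 0]],
    [[0, 0, 0], [0, 0, 0]],
  ],
  gripper=0,
)

```text
clock: 21.67
ee_pos: [0.5349, 0.2707, 0.0368]
orientation: [-3.135, -0.126, -0.015]
contact_force: [-7.7, -7.8, 31.0]
opening: 0.298
grasp_force: 13.9
```

Request:
move_arm(
  series=[
    [[0, 0, 0], [0, 0, 0]],
    [[0, 0, 0], [0, 0, 0]],
    [[0, 0, -1], [0, 0, 0]],
    [[0, 0, -2], [0, 0, 0]],
    [[0, 0, 0], [0, 0, 0]],
  ],
)

```text
clock: 22.08
ee_pos: [0.5332, 0.2697, 0.0654]
orientation: [-3.137, -0.127, -0.009]
contact_force: [1.0, 0.6, 0.4]
opening: -0.004
grasp_force: 0.0
```

```bash
python3 - <<'E'
from fit import *
p=cams.snapshot("scene");cv2.imwrite("pics/g5.png",cv2.resize(p["color"][120:200,230:330,::-1],None,fx=6,fy=6,interpolation=cv2.INTER_CUBIC))
E
python3 plan.py .53,.267,.15,.08 .53,.267,.15,1.233 .4973,.0356,.15,1.233
```

```text
t 22.13 P [0.5327 0.2695 0.0638] psi 0.081 open 0.003 F [ 0.2  0.1 -0.7] grip 0.0 j [0.39 0.68 1.66 0.   0.8  1.88] tip 0.025
.53,.267,.15,.08 | turn [-0.001 -0.005  0.001] = 1 x [-0.0015 -0.0046  0.0009] | shift [-0.29  0.23 -8.62] = 3 x [-0.096  0.075 -2.872]
.53,.267,.15,1.233 | turn [ 0.     0.    -1.153] = 10 x [ 0.      0.     -0.1153] | shift [0. 0. 0.] = 1 x [0. 0. 0.]
.4973,.0356,.15,1.233 | turn [0. 0. 0.] = 1 x [0. 0. 0.] | shift [-22.92   4.58   0.  ] = 6 x [-3.819  0.764  0.   ]
```

View pics/g5.png

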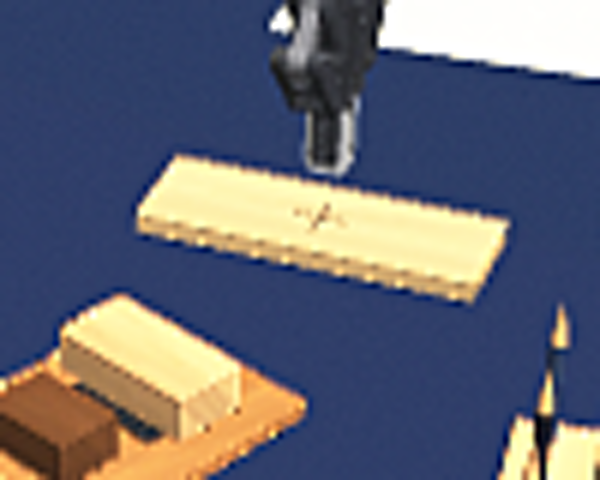

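The crop shows the jaws closed over the panel's top and the panel still flat, cross at (322,214). The open tips had stood higher than the panel. I re-measure it and grip lower.

```bash
python3 - <<'E'
from px import *; from plant import cams
p=cams.snapshot("scene")
f=lambda a,z:back(p,[(a[0]+.5)/6-.5+230,(a[1]+.5)/6-.5+120],z)
print("panel cross",f((322,214),.012).round(4))
a=np.array([f(i,.012) for i in[(178,155),(510,222),(474,290),(137,215)]]);print(a.mean(0).round(4)); e=a[1]-a[0]+a[2]-a[3];print(np.arctan2(e[1],e[0]))
E
python3 plan.py .5305,.2685,.07,.08 .5305,.2685,.019,.08
```

```text
panel cross [0.5304 0.2703 0.012 ]
[0.5321 0.2656 0.012 ]
0.0675562481441132
t 22.18 P [0.532  0.2692 0.0625] psi 0.081 open 0.003 F [-0.3 -0.3  0.4] grip 0.0 j [0.39 0.68 1.66 0.   0.8  1.88] tip 0.025
.5305,.2685,.07,.08 | turn [-0.001 -0.003  0.001] = 1 x [-0.0008 -0.0025  0.0008] | shift [-0.15  0.06 -0.75] = 1 x [-0.15   0.055 -0.75 ]
.5305,.2685,.019,.08 | turn [0. 0. 0.] = 1 x [0. 0. 0.] | shift [ 0.  -0.   5.1] = 2 x [ 0.   -0.    2.55]
```

Request:
move_arm(
  series=[
    [[0, 0, 0], [0, 0, 0]],
    [[0, 0, 0], [0, 0, 0]],
    [[0, 0, 0], [0, 0, 0]],
    [[0, 0, 0], [0, 0, 0]],
    [[0, 0, 0], [0, 0, 0]],
  ],
  gripper=0.88,
)

```text
clock: 22.6
ee_pos: [0.5312, 0.2689, 0.0607]
orientation: [3.139, 0.127, -0.001]
contact_force: [0.5, -0.1, -0.3]
opening: 0.711
grasp_force: 0.0
```

```bash
python3 plan.py .5305,.2685,.019,.08
```

```text
t 22.6 P [0.5312 0.2689 0.0607] psi 0.081 open 0.711 F [ 0.5 -0.1 -0.3] grip 0.0 j [0.39 0.69 1.66 0.   0.8  1.88] tip 0.025
.5305,.2685,.019,.08 | turn [0.    0.001 0.001] = 1 x [0.0002 0.0005 0.0008] | shift [-0.07  0.03  4.17] = 2 x [-0.036  0.015  2.086]
```

Request:
move_arm(
  series=[
    [[0, 0, 0], [0, 0, 0]],
    [[0, 0, 0], [0, 0, 0]],
    [[0, 0, 2.0], [0, 0, 0]],
    [[0, 0, 1.4], [0, 0, 0]],
    [[0, 0, 0.7], [0, 0, 0]],
  ],
)

```text
clock: 23.02
ee_pos: [0.5304, 0.2685, 0.0181]
orientation: [3.138, 0.127, -0.004]
contact_force: [0.0, 0.5, 0.3]
opening: 0.884
grasp_force: 0.0
```

Request:
move_arm(
  series=[
    [[0, 0, 0], [0, 0, 0]],
    [[0, 0, 0], [0, 0, 0]],
    [[0, 0, 0], [0, 0, 0]],
  ],
)

```text
clock: 23.27
ee_pos: [0.5316, 0.269, 0.0206]
orientation: [-3.139, -0.127, -0.001]
contact_force: [0.3, -0.2, 0.1]
opening: 0.881
grasp_force: 0.0
```

Request:
move_arm(
  series=[
    [[0, 0, 0], [0, 0, 0]],
    [[0, 0, 0], [0, 0, 0]],
    [[0, 0, 0], [0, 0, 0]],
    [[0, 0, 0], [0, 0, 0]],
    [[0, 0, 0], [0, 0, 0]],
  ],
  gripper=0,
)

```text
clock: 23.68
ee_pos: [0.5318, 0.2691, 0.0213]
orientation: [-3.139, -0.127, -0.002]
contact_force: [-1.9, -1.7, 5.8]
opening: 0.683
grasp_force: 65.2
```

Request:
move_arm(
  series=[
    [[0, 0, -2.0], [0, 0, 0]],
    [[0, 0, -3.0], [0, 0, 0]],
    [[0, 0, -4.0], [0, 0, 0]],
    [[0, 0, -4.0], [0, 0, 0]],
    [[0, 0, 0], [0, 0, -0.11]],
  ],
)

```text
clock: 24.1
ee_pos: [0.5343, 0.2702, 0.1582]
orientation: [-3.124, -0.297, -0.017]
contact_force: [2.0, 0.7, 0.2]
opening: 0.685
grasp_force: 64.9
```

Request:
move_arm(
  series=[
    [[0, 0, 0], [0, 0, -0.116]],
    [[0, 0, 0], [0, 0, -0.116]],
    [[0, 0, 0], [0, 0, -0.116]],
    [[0, 0, 0], [0, 0, -0.116]],
    [[0, 0, 0], [0, 0, -0.116]],
  ],
)

```text
clock: 24.52
ee_pos: [0.5313, 0.2689, 0.1505]
orientation: [-2.908, -1.189, -0.001]
contact_force: [-0.2, 1.0, 0.2]
opening: 0.68
grasp_force: 64.9
```

Request:
move_arm(
  series=[
    [[0, 0, 0], [0, 0, -0.116]],
    [[0, 0, 0], [0, 0, -0.116]],
    [[0, 0, 0], [0, 0, -0.116]],
    [[0, 0, 0], [0, 0, -0.116]],
    [[0, 0, 0], [0, 0, 0]],
  ],
)

```text
clock: 24.93
ee_pos: [0.5313, 0.2689, 0.1504]
orientation: [2.557, 1.825, 0.0]
contact_force: [-0.5, 0.1, -0.3]
opening: 0.682
grasp_force: 64.9
```

```bash
python3 plan.py .4973,.0356,.14,1.233 .4973,.0356,.068,1.233
python3 - <<'E'
from fit import *
p=cams.snapshot("scene");cv2.imwrite("pics/g6.png",cv2.resize(p["color"][60:240,170:370,::-1],None,fx=3,fy=3,interpolation=cv2.INTER_CUBIC))
E
```

```text
t 24.93 P [0.5313 0.2689 0.1504] psi 1.24 open 0.682 F [-0.5  0.1 -0.3] grip 64.9 j [0.39 0.55 1.62 0.   0.97 0.72] tip 0.025
.4973,.0356,.14,1.233 | turn [ 0.    -0.     0.007] = 1 x [ 0.0002 -0.0002  0.0071] | shift [-23.14   4.52   1.04] = 6 x [-3.856  0.754  0.174]
.4973,.0356,.068,1.233 | turn [0. 0. 0.] = 1 x [0. 0. 0.] | shift [ 0.  -0.   7.2] = 2 x [ 0.  -0.   3.6]
```

View pics/g6.png

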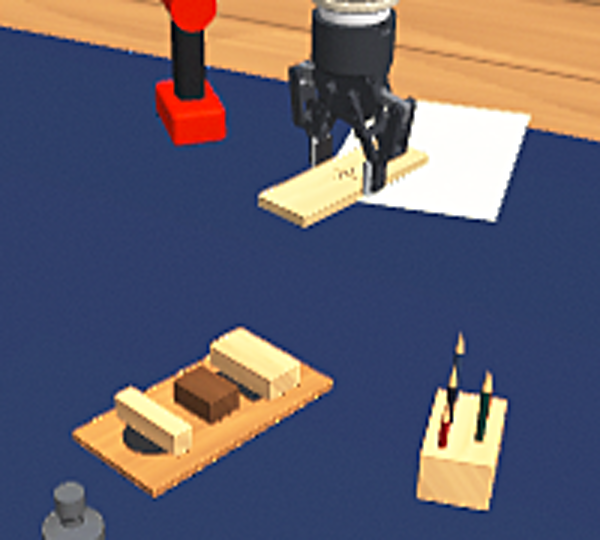

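The panel is held level at its middle (350,175) and turned along the board. Next I carry it over and lower it in two stages.

Request:
move_arm(
  series=[
    [[-3.86, 0.75, 0.17], [0, 0, 0.007]],
    [[-3.86, 0.75, 0.17], [0, 0, 0]],
    [[-3.86, 0.75, 0.17], [0, 0, 0]],
    [[-3.86, 0.75, 0.17], [0, 0, 0]],
    [[-3.86, 0.75, 0.17], [0, 0, 0]],
  ],
)

```text
clock: 25.4
ee_pos: [0.5014, 0.073, 0.1418]
orientation: [2.572, 1.804, 0.001]
contact_force: [0.8, -0.3, -1.0]
opening: 0.684
grasp_force: 64.9
```

Request:
move_arm(
  series=[
    [[-3.86, 0.75, 0.17], [0, 0, 0]],
    [[0, 0, 0], [0, 0, 0]],
    [[0, 0, 3.0], [0, 0, 0]],
    [[0, 0, 2.8], [0, 0, 0]],
    [[0, 0, 0], [0, 0, 0]],
  ],
)

```text
clock: 25.82
ee_pos: [0.4938, 0.0356, 0.0784]
orientation: [-2.569, -1.802, 0.008]
contact_force: [-1.6, 0.8, -1.7]
opening: 0.68
grasp_force: 65.4
```

Request:
move_arm(
  series=[
    [[0, 0, 0], [0, 0, 0]],
    [[0, 0, 0], [0, 0, 0]],
    [[0, 0, 0], [0, 0, 0]],
  ],
)

```text
clock: 26.07
ee_pos: [0.497, 0.0359, 0.0834]
orientation: [2.567, 1.808, 0.003]
contact_force: [-0.0, 0.4, -0.9]
opening: 0.683
grasp_force: 65.4
```

```bash
python3 plan.py .4973,.0356,.059,1.233
```

```text
t 26.07 P [0.497  0.0359 0.0834] psi 1.227 open 0.683 F [-0.   0.4 -0.9] grip 65.4 j [-0.02  0.52  1.91  0.    0.71  0.32] tip 0.025
.4973,.0356,.059,1.233 | turn [ 0.002 -0.001 -0.006] = 1 x [ 0.0023 -0.0008 -0.0059] | shift [-0.01  0.04  2.44] = 1 x [-0.014  0.037  2.445]
```

Request:
move_arm(
  series=[
    [[0, 0, 0.9], [0, 0, -0.006]],
    [[0, 0, 0.6], [0, 0, 0]],
    [[0, 0, 0.4], [0, 0, 0]],
    [[0, 0, 0.3], [0, 0, 0]],
    [[0, 0, 0.2], [0, 0, 0]],
  ],
)

```text
clock: 26.48
ee_pos: [0.496, 0.0356, 0.0581]
orientation: [-2.562, -1.817, 0.001]
contact_force: [-15.7, -0.4, 45.3]
opening: 0.681
grasp_force: 70.7
```

Request:
move_arm(
  series=[
    [[0, 0, 0], [0, 0, 0]],
    [[0, 0, 0], [0, 0, 0]],
    [[0, 0, 0], [0, 0, 0]],
    [[0, 0, 0], [0, 0, 0]],
  ],
)

```text
clock: 26.82
ee_pos: [0.4959, 0.0356, 0.0582]
orientation: [-2.562, -1.817, 0.001]
contact_force: [-3.9, -0.1, 8.9]
opening: 0.681
grasp_force: 66.5
```

Request:
move_arm(
  series=[
    [[0, 0, 0], [0, 0, 0]],
    [[0, 0, 0], [0, 0, 0]],
    [[0, 0, 0], [0, 0, 0]],
    [[0, 0, -0.5], [0, 0, 0]],
    [[0, 0, -1], [0, 0, 0]],
  ],
  gripper=0.9,
)

```text
clock: 27.23
ee_pos: [0.4956, 0.0356, 0.0726]
orientation: [-2.562, -1.817, 0.002]
contact_force: [-0.3, -0.3, -0.3]
opening: 0.901
grasp_force: 0.0
```

Request:
move_arm(
  series=[
    [[0, 0, -3], [0, 0, 0]],
    [[0, 0, -3.5], [0, 0, 0]],
    [[0, 0, -3.5], [0, 0, 0]],
    [[-3.8, 0, 0], [0, 0, 0]],
    [[-3.8, 0, 0], [0, 0, 0]],
  ],
)

```text
clock: 27.65
ee_pos: [0.4719, -0.0361, 0.1758]
orientation: [2.556, 1.82, 0.006]
contact_force: [0.6, -0.0, -1.7]
opening: 0.9
grasp_force: 0.0
```

Request:
move_arm(
  series=[
    [[-3.8, 0, 0], [0, 0, 0]],
    [[-3.8, 0, 0], [0, 0, 0]],
    [[-3.8, 0, 0], [0, 0, 0]],
  ],
  gripper=0.6,
)

```text
clock: 27.9
ee_pos: [0.4325, -0.1451, 0.174]
orientation: [2.561, 1.817, 0.001]
contact_force: [1.2, -0.3, -0.4]
opening: 0.599
grasp_force: 0.0
```

```bash
python3 plan.py .537,-.262,.15,1.2 .537,-.262,.055,1.2
python3 - <<'E'
from fit import *
p=cams.snapshot("scene");cv2.imwrite("pics/c2.png",cv2.resize(p["color"][160:260,180:300,::-1],None,fx=6,fy=6,interpolation=cv2.INTER_CUBIC))
E
```

```text
t 27.9 P [ 0.4325 -0.1451  0.174 ] psi 1.234 open 0.599 F [ 1.2 -0.3 -0.4] grip 0.0 j [-0.43  0.3   1.97  0.    0.88 -0.09] tip 0.025
.537,-.262,.15,1.2 | turn [0.001 0.    0.034] = 1 x [0.0013 0.0001 0.0342] | shift [-7.1  13.97  2.4 ] = 4 x [-1.776  3.494  0.6  ]
.537,-.262,.055,1.2 | turn [0. 0. 0.] = 1 x [0. 0. 0.] | shift [-0.  -0.   9.5] = 3 x [-0.    -0.     3.167]
```

View pics/c2.png

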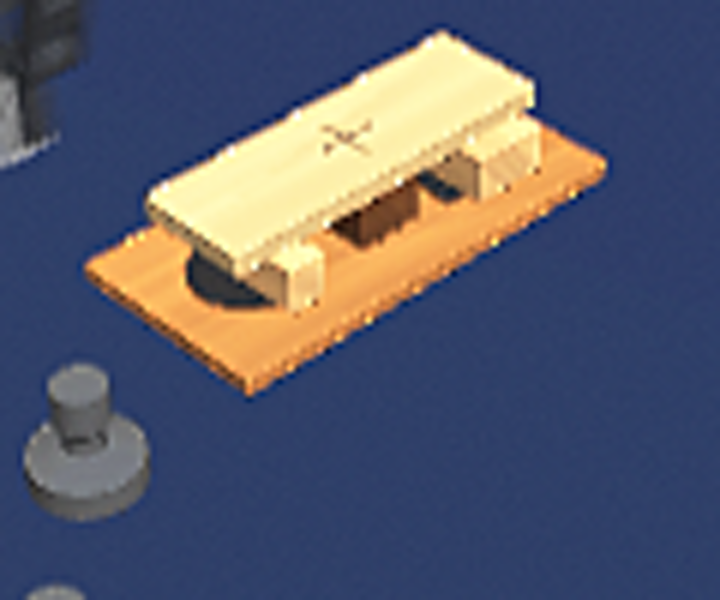

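The panel lies on both bearers with its cross at (347,138), and the bearers have not moved. Next I fetch the weight.

Run:
```python
from px import *; from plant import cams
p=cams.snapshot("scene")
f=lambda a,z:back(p,[(a[0]+.5)/6-.5+180,(a[1]+.5)/6-.5+160],z)
print("panel cross",f((347,138),.058).round(4)) # top = .009+.037+.012
a=np.array([f(i,.058) for i in[(440,30),(533,88),(242,258),(150,198)]]);print(a.mean(0).round(4))
e=a[0]-a[3]+a[1]-a[2];print(np.arctan2(e[1],e[0]),np.linalg.norm(e)/2)
```

```text
panel cross [0.5019 0.0253 0.058 ]
[0.5024 0.0245 0.058 ]
1.253306994035015 0.1756164518847614
```

Request:
move_arm(
  series=[
    [[0, 0, 0], [0, 0, 0.034]],
    [[-1.78, 3.49, 0.6], [0, 0, 0]],
    [[-1.78, 3.49, 0.6], [0, 0, 0]],
    [[-1.78, 3.49, 0.6], [0, 0, 0]],
    [[-1.78, 3.49, 0.6], [0, 0, 0]],
  ],
)

```text
clock: 28.42
ee_pos: [0.5389, -0.2616, 0.1495]
orientation: [2.592, 1.774, 0.001]
contact_force: [-0.1, 0.2, -0.1]
opening: 0.6
grasp_force: 0.0
```

Request:
move_arm(
  series=[
    [[0, 0, 0], [0, 0, 0]],
    [[0, 0, 0], [0, 0, 0]],
    [[0, 0, 3], [0, 0, 0]],
    [[0, 0, 3], [0, 0, 0]],
    [[0, 0, 0], [0, 0, 0]],
  ],
)

```text
clock: 28.83
ee_pos: [0.5349, -0.2581, 0.0851]
orientation: [-2.587, -1.771, 0.005]
contact_force: [-1.2, 0.8, -0.2]
opening: 0.598
grasp_force: 0.0
```

Request:
move_arm(
  series=[
    [[0, 0, 0], [0, 0, 0]],
    [[0, 0, 0], [0, 0, 0]],
    [[0, 0, 0], [0, 0, 0]],
  ],
)

```text
clock: 29.08
ee_pos: [0.5383, -0.2608, 0.0911]
orientation: [2.591, 1.773, 0.002]
contact_force: [-0.4, -0.8, -0.0]
opening: 0.601
grasp_force: 0.0
```

```bash
python3 plan.py .537,-.262,.054,1.2
```

```text
t 29.08 P [ 0.5383 -0.2608  0.0911] psi 1.2 open 0.601 F [-0.4 -0.8 -0. ] grip 0.0 j [-0.53  0.64  1.64  0.    0.85 -0.16] tip 0.025
.537,-.262,.054,1.2 | turn [0.003 0.    0.   ] = 1 x [0.0028 0.0004 0.0001] | shift [-0.16 -0.08  3.71] = 1 x [-0.164 -0.079  3.711]
```

Run:
```python
from px import *; from plant import cams
p=cams.snapshot("scene")
f=lambda a,z:back(p,[(a[0]+.5)/6-.5+180,(a[1]+.5)/6-.5+160],z)
print("panel cross",f((347,138),.049).round(4))
a=np.array([f(i,.049) for i in[(440,30),(533,88),(242,258),(150,198)]]);print(a.mean(0).round(4),np.linalg.norm(a[0]-a[3]))
```

```text
panel cross [0.4959 0.0363 0.049 ]
[0.4963 0.0354 0.049 ] 0.18034926601852447
```

Request:
move_arm(
  series=[
    [[-0.16, -0.08, 1.8], [0, 0, 0]],
    [[0, 0, 1.2], [0, 0, 0]],
    [[0, 0, 0.6], [0, 0, 0]],
    [[0, 0, 0], [0, 0, 0]],
    [[0, 0, 0], [0, 0, 0]],
  ],
)

```text
clock: 29.55
ee_pos: [0.5363, -0.2619, 0.053]
orientation: [-2.593, -1.773, 0.0]
contact_force: [-0.8, -0.0, 0.3]
opening: 0.602
grasp_force: 0.0
```

Request:
move_arm(
  series=[
    [[0, 0, 0], [0, 0, 0]],
    [[0, 0, 0], [0, 0, 0]],
    [[0, 0, 0], [0, 0, 0]],
    [[0, 0, 0], [0, 0, 0]],
    [[0, 0, 0], [0, 0, 0]],
  ],
  gripper=0,
)

```text
clock: 29.97
ee_pos: [0.5368, -0.2621, 0.0537]
orientation: [2.592, 1.773, 0.001]
contact_force: [0.9, -0.3, 6.5]
opening: 0.26
grasp_force: 58.7
```

Request:
move_arm(
  series=[
    [[0, 0, 0], [0, 0, 0]],
    [[0, 0, 0], [0, 0, 0]],
    [[0, 0, 0], [0, 0, 0]],
  ],
)

```text
clock: 30.22
ee_pos: [0.5368, -0.2622, 0.0537]
orientation: [2.592, 1.773, 0.001]
contact_force: [0.1, 0.8, 6.2]
opening: 0.254
grasp_force: 58.7
```

```bash
python3 plan.py .537,-.262,.16,1.2 .5185,.0935,.16,1.233 .5185,.0935,.13,1.233
python3 - <<'E'
from fit import *
p=cams.snapshot("scene");cv2.imwrite("pics/g7.png",cv2.resize(p["color"][190:340,130:280,::-1],None,fx=4,fy=4,interpolation=cv2.INTER_CUBIC))
E
```

```text
t 30.22 P [ 0.5368 -0.2622  0.0537] psi 1.2 open 0.254 F [0.1 0.8 6.2] grip 58.7 j [-0.53  0.7   1.65  0.    0.79 -0.16] tip 0.025
.537,-.262,.16,1.2 | turn [ 0.002  0.    -0.   ] = 1 x [ 0.0016  0.0002 -0.0002] | shift [ 2.000e-02  1.000e-02 -1.063e+01] = 3 x [ 0.008  0.005 -3.544]
.5185,.0935,.16,1.233 | turn [ 0.     0.    -0.033] = 1 x [ 0.     0.    -0.033] | shift [ 32.93 -13.53  -0.  ] = 9 x [ 3.659 -1.503 -0.   ]
.5185,.0935,.13,1.233 | turn [0. 0. 0.] = 1 x [0. 0. 0.] | shift [ 0. -0.  3.] = 1 x [ 0. -0.  3.]
```

View pics/g7.png

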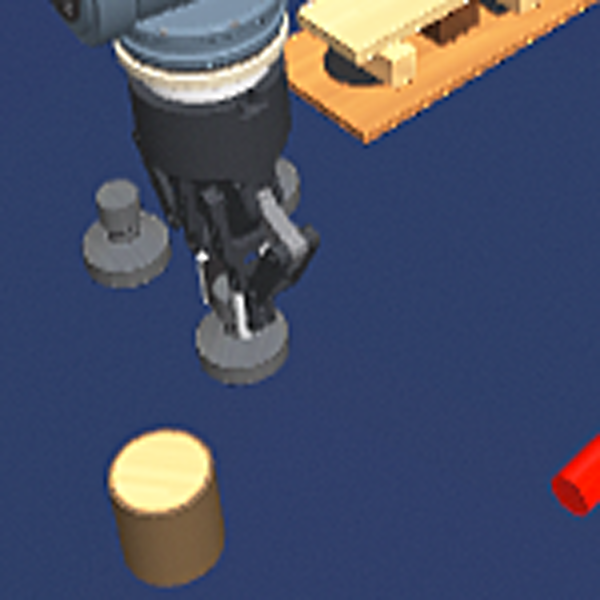

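The panel centre checks out at (0.496,0.036). The crop shows the far weight held by its knob (240,320), with the other two weights and the log untouched.

Request:
move_arm(
  series=[
    [[0, 0, -3.5], [0, 0, 0]],
    [[0, 0, -3.6], [0, 0, 0]],
    [[0, 0, -3.6], [0, 0, -0.033]],
    [[3.66, -1.5, 0], [0, 0, 0]],
    [[3.66, -1.5, 0], [0, 0, 0]],
  ],
)

```text
clock: 30.68
ee_pos: [0.5327, -0.1834, 0.1618]
orientation: [2.563, 1.811, 0.003]
contact_force: [0.5, 0.2, -2.9]
opening: 0.252
grasp_force: 60.0
```

Request:
move_arm(
  series=[
    [[3.66, -1.5, 0], [0, 0, 0]],
    [[3.66, -1.5, 0], [0, 0, 0]],
    [[3.66, -1.5, 0], [0, 0, 0]],
    [[3.66, -1.5, 0], [0, 0, 0]],
    [[3.66, -1.5, 0], [0, 0, 0]],
  ],
)

```text
clock: 31.1
ee_pos: [0.5213, 0.0165, 0.1597]
orientation: [-2.563, -1.816, 0.001]
contact_force: [1.5, -1.0, -1.8]
opening: 0.255
grasp_force: 60.0
```

Request:
move_arm(
  series=[
    [[3.66, -1.5, 0], [0, 0, 0]],
    [[3.66, -1.5, 0], [0, 0, 0]],
    [[0, 0, 0], [0, 0, 0]],
    [[0, 0, 0], [0, 0, 0]],
    [[0, 0, 2.0], [0, 0, 0]],
  ],
)

```text
clock: 31.52
ee_pos: [0.5197, 0.0938, 0.1423]
orientation: [2.56, 1.816, 0.007]
contact_force: [1.6, -0.1, -1.5]
opening: 0.251
grasp_force: 60.0
```

Request:
move_arm(
  series=[
    [[0, 0, 0], [0, 0, 0]],
    [[0, 0, 0], [0, 0, 0]],
    [[0, 0, 0], [0, 0, 0]],
    [[0, 0, 0], [0, 0, 0]],
  ],
)

```text
clock: 31.85
ee_pos: [0.5185, 0.0931, 0.1406]
orientation: [2.564, 1.815, 0.001]
contact_force: [0.2, -0.1, -1.9]
opening: 0.257
grasp_force: 59.9
```

```bash
python3 plan.py .5185,.0935,.104,1.233
```

```text
t 31.85 P [0.5185 0.0931 0.1406] psi 1.232 open 0.257 F [ 0.2 -0.1 -1.9] grip 59.9 j [0.09 0.46 1.81 0.   0.87 0.43] tip 0.025
.5185,.0935,.104,1.233 | turn [ 0.001 -0.    -0.001] = 1 x [ 0.0007 -0.0003 -0.0012] | shift [ 0.04 -0.01  3.66] = 1 x [ 0.038 -0.011  3.656]
```

Request:
move_arm(
  series=[
    [[0, 0, 1.5], [0, 0, 0]],
    [[0, 0, 1.0], [0, 0, 0]],
    [[0, 0, 0.6], [0, 0, 0]],
    [[0, 0, 0.3], [0, 0, 0]],
    [[0, 0, 0.2], [0, 0, 0]],
  ],
)

```text
clock: 32.27
ee_pos: [0.518, 0.0936, 0.1036]
orientation: [-2.563, -1.816, 0.001]
contact_force: [-0.7, -0.4, -1.5]
opening: 0.259
grasp_force: 59.9
```

Request:
move_arm(
  series=[
    [[0, 0, 0.1], [0, 0, 0]],
    [[0, 0, 0], [0, 0, 0]],
    [[0, 0, 0], [0, 0, 0]],
    [[0, 0, 0], [0, 0, 0]],
  ],
)

```text
clock: 32.6
ee_pos: [0.5183, 0.0937, 0.1032]
orientation: [2.563, 1.816, 0.001]
contact_force: [0.4, -0.7, -2.8]
opening: 0.254
grasp_force: 60.0
```

Request:
move_arm(
  series=[
    [[0, 0, 0.06], [0, 0, 0]],
    [[0, 0, 0], [0, 0, 0]],
    [[0, 0, 0], [0, 0, 0]],
  ],
)

```text
clock: 32.85
ee_pos: [0.5184, 0.0937, 0.1027]
orientation: [2.563, 1.816, 0.001]
contact_force: [-0.1, 1.1, 3.4]
opening: 0.258
grasp_force: 60.3
```

Request:
move_arm(
  series=[
    [[0, 0, 0], [0, 0, 0]],
    [[0, 0, 0], [0, 0, 0]],
    [[0, 0, 0], [0, 0, 0]],
    [[0, 0, 0], [0, 0, 0]],
    [[0, 0, -1], [0, 0, 0]],
  ],
  gripper=0.6,
)

```text
clock: 33.27
ee_pos: [0.5172, 0.0936, 0.1112]
orientation: [-2.562, -1.815, 0.004]
contact_force: [-0.2, 0.3, -0.3]
opening: 0.602
grasp_force: 0.0
```

Request:
move_arm(
  series=[
    [[0, 0, -2], [0, 0, 0]],
    [[0, 0, -3.5], [0, 0, 0]],
    [[0, 0, -3.5], [0, 0, 0]],
    [[-3.8, 0, 0], [0, 0, 0]],
    [[-3.8, 0, 0], [0, 0, 0]],
  ],
)

```text
clock: 33.68
ee_pos: [0.4936, 0.0221, 0.2049]
orientation: [2.558, 1.818, 0.006]
contact_force: [1.3, -0.2, -1.0]
opening: 0.6
grasp_force: 0.0
```

Request:
move_arm(
  series=[
    [[-3.8, 0, 0], [0, 0, 0]],
    [[-3.8, 0, 0], [0, 0, 0]],
    [[-3.8, 0, 0], [0, 0, 0]],
    [[-3.8, 0, 0], [0, 0, 0]],
    [[-3.8, 0, 0], [0, 0, 0]],
  ],
)

```text
clock: 34.1
ee_pos: [0.429, -0.1588, 0.2032]
orientation: [2.563, 1.816, 0.001]
contact_force: [0.9, -0.0, 0.1]
opening: 0.598
grasp_force: 0.0
```

Request:
move_arm(
  series=[
    [[0, 0, 0], [0, 0, 0]],
    [[0, 0, 0], [0, 0, 0]],
    [[0, 0, 0], [0, 0, 0]],
  ],
)

```text
clock: 34.35
ee_pos: [0.43, -0.1571, 0.2028]
orientation: [2.564, 1.815, 0.001]
contact_force: [-0.2, 0.2, 0.4]
opening: 0.599
grasp_force: 0.0
```

Run:
```python
from fit import *
a=cams.snapshot("scene");cv2.imwrite("pics/f1.png",cv2.resize(a["color"][150:260,180:300,::-1],None,fx=5,fy=5,interpolation=cv2.INTER_CUBIC))
for l in("weight","log_offcut","pencil_block"): print(l,[(np.round(d["at"],3).tolist(),round(d["conf"],2)) for d in finder.landmark_of(a,l)])
```

```text
weight [([0.523, 0.092, 0.05], 0.87), ([0.436, -0.23, -0.002], 0.83), ([0.476, -0.153, -0.003], 0.72), ([0.731, 0.055, -0.001], 0.67)]
log_offcut [([0.573, -0.38, 0.002], 0.77), ([0.499, 0.029, 0.009], 0.18)]
pencil_block [([0.733, 0.058, 0.002], 0.9)]
```

View pics/f1.png

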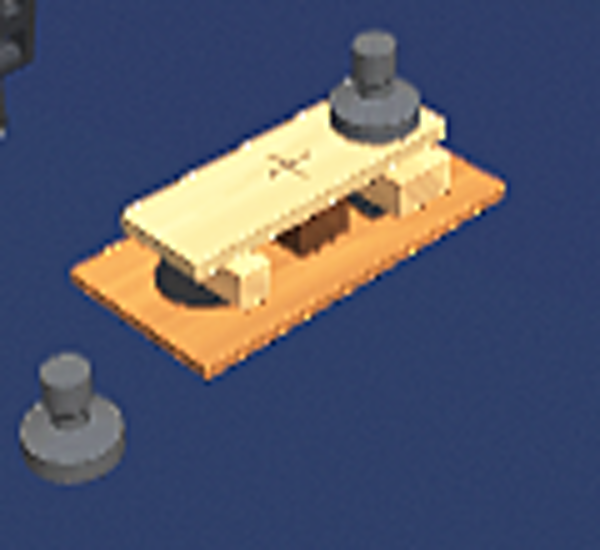

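The weight stands upright on the panel above the wide bearer at (375,85), and the panel is flat with its cross at (288,165). The gripper is clear, so I hand the job in.

```bash
python3 -c "
from plant import job
print(job.close_job())"
```

```text
the job is handed in; nothing more can be done
None
```

The job is handed in (no verdict came back): bearers, backing block and panel each measured within about 4 mm of their marks, and the weight stands upright over the wide bearer, about 5 mm from its centre. The log and pencil block are where they were.

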